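# Hang a copper plate to dry by a sprung hanger clip

### The arm

A 6-joint arm with a two-finger parallel gripper is mounted at the origin on a cart in front of the work surface, level with it; the furniture and walls round the work are solid. World frame = base frame: x ahead of the robot, y to its left, z up, the work surface at z = 0. Lengths are in mm, angles in rad, forces in N, time in s.
With the tool pointing down it reaches from about 250 to 725 mm from the base axis. Payload 4 kg.
Tool frame: the origin (TCP) lies on the centre line of the jaws, within the pads' length; the fingertips stand ctrl.tip_extent ahead of it and the grasp point (between the pads) lies 5 mm behind it (ctrl.tip_extent is the distance from the TCP to the fingertips, in mm); z points along the fingers, y is the direction in which the jaws open and shut (so a half turn about z gives the same grasp; the last joint's range is limited). The gripper opens to 85 mm and grips with 20 to 120 N. Pads are 22 mm wide; open, the fingers measure 114 mm over their backs; the gripper's body (76 mm by 85 mm) begins 54 mm behind the grasp point. The pads swing forward as they close: fully open they stand 13 mm farther back than shut.
Start: joints at [-1.254, 0.241, 0.005, 1.335, 0, 1.571], TCP at [155.762, -475.119, 245.306] pointing down, gripper open.
Joint ranges: [-2.72, 2.72], [-1.05, 1.87], [-1.09, 1.28], [-1.99, 2.15], [-1.42, 1.44], [-3.14, 3.14]. Speed limits (rad/s): [2.79, 2.79, 3.14, 3.14, 3.14, 3.14].

### API

Orientations are given as [roll, pitch, yaw] about the fixed x, y, z axes, in that order (R = Rz(yaw) Ry(pitch) Rx(roll)).
In Python, from rig import status, vision, order, finder, ctrl gives the robot as it stands.
- The arm moves only by the tool jog_arm, never from a script. Its argument "targets" is one flat list of numbers, 5 for each row, row after row: the opening, from -1 (shut) to 1 (fully open), so that 0 is half open, then the shift along the tool's x, y, z in m, then the turn about the tool's z in degrees. In form: [hand, dx, dy, dz, roll, hand, dx, dy, dz, roll, ...]. A call has 1 to 20 rows; each row is the pose to reach, as a shift and turn from the pose commanded when the call began, along the tool's axes at that moment; what a row does not reach only later rows make up. A row lasts 1/10 s, in which the tool goes at most 50 mm and 8.59 degrees, less where a joint would pass 70% of its speed; a pose out of reach is approached as far as the arm can. A call with a gripper value outside its range is refused whole. The fingers move at their own pace and stop on an object; "squeeze" is the grip in N (left out, the last holds). Time passes only in rows, so rows that repeat a pose let the fingers close. It gives the time, the measured TCP pose, the force and the opening at its end, in the units of the state.
- status.get_obs(): the state, without advancing time (a new reading comes with each control period).
- vision.grab_frame(name): name is "scene" or "top"; returns a dict with "image" (420x560x3 uint8, red, green, blue), "depth" (420x560 float32, mm along the optical axis (not along the pixel's ray), 0 where there is no reading), "mtx" (3x3 intrinsics, pixels), "R" (3x3) and "t" (3): a world point X has camera coordinates R X + t. Camera axes: x right, y down, z forward; pixel columns grow to the right and rows downward; lengths in mm; the calibration is good to about 2 mm. A picture is of the moment at which its call begins.
- order.finish_job(): hands the job in, once; it reports no verdict.
Trained networks look in the newest picture that a camera, given by its name, has taken for a name from the list of things; names that differ only in an ending like _2 or _b are one class to them, and where a whole thing is asked for, a point or a joint stands for the part that bears it (a point fixed in the world has none). Each returns a list of dicts, best first, with "conf" (0 to 1); they miss things now and then, are a little off and sometimes report something else, mostly with a low value. They report only what shows in the picture. A call takes as long as a camera call. They do not tell look-alikes from the thing itself.
- finder.recognise(camera, name): "bbox" ([centre column, centre row, width, height] in pixels, round what is visible of it).
- finder.outline_of(camera, name): "pixels" (420x560 bool, what is visible of it) and "bbox" ([centre column, centre row, width, height] in pixels, round what is visible of it).
- finder.landmark_of(camera, name): "position" ([column, row] in pixels: a listed point, or the origin of a listed thing).
The state is a dict: "t": time; "joints": joint angles; "qd": joint speeds; "effort": joint torques, N m; "tool_pos": TCP position; "tcp_rot": TCP orientation; "contact_force": force on the tool from outside, world axes, zero at the start; "torque": the same for the moment, N m; "finger_gap": finger opening in mm.
Only numpy, scipy, OpenCV 4.12 (cv2) and the standard library are available. Lean on these libraries where they do the work, as an engineer would, in place of code of your own. Each camera call takes 0.05 s, during which the arm holds its last target. There are 200 camera calls.

### The job

Take the sprung hanger clip off its rail, squeeze it open and let it close, pushed fully home, on the middle of the top edge of the copper plate that leans in the rack. Then let go, take the clip again by its folded sides, never squeezing the lever while the plate is out of the rack, draw the plate out of its grooves and hang it by the clip's eye on the peg of the drying stand, hanging freely and straight. Never touch the clean copper plate itself with the robot, and do not disturb the two steel plates, the dish or the other things.

Things in the scene. Friction and masses are not known exactly. Their poses are not given: they have to be found in the camera images.
- clip: Sprung hanger clip of folded steel, 24 mm wide, red thumb lever on its -x side; parked on the rail's edge, jaws down, lever to the robot's side. z points from the jaws to the eye, y is the width. Origin: inner face of the flat 3 mm back (x 0 to +3 mm) at hinge height. The back runs from the jaw end z -28 to the top z +46 mm. Hinge pin at x -6, z 0. 50 g.
- clip_thumb (a point): Point on the back at the thumb piece's mid height (clip z +14 mm): squeeze here along x. The 17 mm wide thumb piece reaches up to z +26 and out to x -20 mm with the jaws on 3 mm; pressed fully in (about 20 N) its outside lies at x -12, parallel to the back: 15 mm over back and thumb. On a sheet the back (fixed jaw) cannot yield to -x: only the lever moves.
- clip_mouth (a point): Middle of the fixed jaw's face, clip x 0, z -25 mm, facing the lever's moving lip. Fully open the mouth is 11 mm wide (x 0 to -11).
- clip_stop (a point): Middle of the underside of the stop tab inside the mouth, clip x -3, z -12 mm. A sheet's edge pushed fully home touches it and is then covered for 16 mm by the jaws.
- clip_sides (a point): Point midway between the folded sides, clip x -3, z +7 mm. Their flat outside faces (y -12 and +12 mm) run from z -8 to +22 and x +3 to -7 mm. Gripping them along y does not work the lever, which lies between them.
- clip_eye (a point): Centre of the clip's eye, a 13 mm round hole through the 3 mm back, 34 mm above hinge height and 12 mm below the top; its axis is the clip's x axis.
- clip_lever (a joint): Angle of the clip's lever, rad: 0 jaws shut, 0.12 holding a 3 mm sheet, 0.43 pressed fully in (mouth 11 mm open). A spring closes it.
- rail: The clip rail: an upright aluminium edge, 3 mm thick, 120 mm long along its y axis, its top 64 mm above the desk, on a black foot of 56 x 130 mm. Origin at desk height under the face of the upright that looks away from the robot; the upright fills x 0 to -3 mm.
- rack: The plate rack: grey base 92 x 222 x 8 mm with three bays side by side along its y axis (64 mm apart, the middle one at y 0). Origin at desk height under the base's centre. In each bay a plate stands in side grooves 5 mm wide, 42 mm long, leaning 30 degrees from vertical, top to the robot (rack -x). White posts between the bays are 62 mm high.
- copper_plate: The copper plate, 50 wide x 80 high x 3 mm, 0.07 to 0.13 kg, in one of the rack's three bays. Origin at the middle of its lower edge, z up along the plate, y its width, x through its thickness (x is level when it stands upright). In the rack it leans 30 degrees, top towards the robot.
- copper_plate_top (a point): The middle of the copper plate's top edge, 80 mm up the plate from its origin, midway through its thickness.
- steel_plate_0: A grey steel plate of the copper plate's size in another bay of the rack, leaning in the same way. Stays.
- steel_plate_1: The other grey steel plate in the rack. Stays.
- stand: The drying stand: white base 126 x 110 x 8 mm (stand x -81 to +45 mm), a 12 mm upright rod at x +19 mm with a black clamp boss (x +7 to +29, y -10 to +25, top 195 mm high) that carries one steel peg, 6 mm thick, pointing to the robot (stand -x) and rising 8 degrees. Origin at desk height. Nothing is above it.
- peg_root (a point): The axis of the peg where it leaves its collar on the boss, 185 mm above the desk.
- peg_tip (a point): The rounded free end of the peg, about 55 mm from its root and 193 mm above the desk.
- dish: A clear round dish, 63 mm wide and 16 mm high, that stands on the stand's base below the peg. Stays. Origin at the centre of its underside.
- electrode_cell: A clear block-shaped electrode cell, 46 x 53 x 44 mm, on the desk behind the rack. Stays. Origin under its centre.
- pipette_bulb: A red rubber pipette bulb, 43 x 75 x 43 mm, lying at the back of the desk, left. Stays. Origin under its centre.
- tape_roll: A roll of tape, 58 mm wide and 20 mm high, on the desk behind the rack. Stays. Origin under its centre.
Things that resemble listed ones, but are neither listed nor needed, are in the scene too. What is shaped like the clip but brown is not meant.

How it is judged (in metres and radians):
On the way, in this order (a step that is already met when the one before it is completed fails the run):
1. the clip has been opened and lifted off the rail (z of clip in the frame of rail above 0.1 m), for 0.1 s.
2. the clip is closed on the middle of the copper plate's top edge, fully home, while the plate still stands in the rack, and the gripper has let go of it (z of copper_plate_top in the frame of clip between -0.021 and -0.009 m and x of copper_plate_top in the frame of clip between -0.006 and 0.002 m and y of copper_plate_top in the frame of clip between -0.01 and 0.01 m and value of joint clip_lever between 0.05 and 0.2 rad and contact force between clip and copper_plate above 3 N and z of copper_plate in the frame of rack below 0.035 m and contact force between the fingers and clip below 0.3 N), for 0.2 s.
At the end, for the whole second after the job is handed in: The clip hangs at rest and let go by its eye on the peg (eye within 7 mm sideways of it, 174-195 mm up). The copper plate hangs from its jaws, within 0.2 rad of upright, clear of the stand, its top edge within 9 mm of fully home and 10 mm of the clip's middle, clamped by over 3 N (z of copper_plate_top in the frame of clip between -0.021 and -0.009 m and x of copper_plate_top in the frame of clip between -0.006 and 0.002 m and y of copper_plate_top in the frame of clip between -0.01 and 0.01 m and value of joint clip_lever between 0.05 and 0.2 rad and contact force between clip and copper_plate above 3 N and x of clip_eye in the frame of stand between -0.046 and 0.004 m and y of clip_eye in the frame of stand between -0.007 and 0.007 m and z of clip_eye in the frame of stand between 0.174 and 0.195 m and contact force between clip and stand above 0.3 N and angle between copper_plate's own z axis and vertical below 0.2 rad and contact force between copper_plate and stand below 0.2 N and linear speed of copper_plate below 0.05 m/s and angular speed of copper_plate below 0.5 rad/s); the robot touches nothing.
It fails at once if the robot touches the copper plate (contact force between any of the fingers, the arm and copper_plate above 1 N).
It fails at once if the clip's lever is squeezed while the plate is out of the rack (z of copper_plate in the frame of rack above 0.06 m and value of joint clip_lever above 0.25 rad).
It fails at once if a steel plate is moved by more than 10 mm (distance of any of steel_plate_0, steel_plate_1 from where it was at the start of the episode above 0.01 m).
It fails at once if the dish, the electrode cell, the pipette bulb or the tape roll is moved by more than 15 mm (distance of any of dish, electrode_cell, pipette_bulb, tape_roll from where it was at the start of the episode above 0.015 m).
It also fails if it takes over 61 s, if anything falls off the work surface, if the arm or the gripper's body presses on something with over 40 N, if the wrist force passes 120 N, or if a joint passes its speed limit or range.

## Working session

There is one attempt and no reset: what is moved stays moved. The work goes in short steps, Python scripts to look and compute and a tool call to move; the robot and the scene stay as the last step left them, time stands still between calls to the robot, and variables do not carry over. Pictures are saved under pics/ and viewed, about 8 in all and at most 12, crops included, and the job is handed in when it is done.

Besides the shell and the picture viewer there is one more tool, called after ">>>" as name(argument=value, ...), one argument or row to a line, values as JSON. jog_arm: Moves the arm, as the interface text tells. Its arguments: {"type":"object","properties":{"targets":{"type":"array","items":{"type":"number"}},"squeeze":{"type":"number"}},"required":["targets"]}

```bash
mkdir -p pics; ls; python3 - <<'E'
from rig import status, vision, order, finder, ctrl
import cv2,numpy as np
print(status.get_obs()); print(ctrl.tip_extent)
for c in("scene","top"):
    f=vision.grab_frame(c); cv2.imwrite(f"pics/{c}0.png",f["image"][:,:,::-1])
    print(c,f["mtx"].tolist(),f["R"].tolist(),f["t"])
    for n in["clip","rail","rack","copper_plate","stand","dish"]:
        print(n,[(round(r["conf"],2),np.round(r["bbox"]).tolist()) for r in finder.recognise(c,n)])
    for n in["clip_thumb","clip_eye","clip_sides","clip_mouth","clip","copper_plate_top","copper_plate","peg_root","peg_tip","rail","rack","stand"]:
        print(n,[(round(r["conf"],2),np.round(r["position"],1).tolist()) for r in finder.landmark_of(c,n)])
a=cv2.imread("pics/scene0.png");b=cv2.imread("pics/top0.png")
E
```

```text
pics
{'t': 0.0, 'joints': array([-1.25399723e+00,  2.41434947e-01,  3.72252103e-03,  1.33519954e+00,
        5.04000228e-06,  1.57081564e+00]), 'qd': array([-0.00062734,  0.00103631, -0.00027167, -0.00145481, -0.00057224,
       -0.00023604]), 'effort': array([ 3.17159402e-04, -3.72320688e+01,  2.52406651e+01,  1.69512222e-02,
       -5.71648764e-05, -4.24985657e-06]), 'tool_pos': array([ 155.57659046, -474.54461084,  244.40130655]), 'tcp_rot': array([-3.13947702e+00, -4.99912856e-06,  3.16779774e-01]), 'contact_force': array([ 1.00037234, -0.35033872, -1.35072128]), 'torque': array([ 0.00388467, -0.01446744,  0.00211002]), 'finger_gap': 85.29509952084044}
14.0
scene [[448.49793906786437, 0.0, 282.13832721676783], [0.0, 448.49793906786437, 210.0601272509508], [0.0, 0.0, 1.0]] [[-0.8709296735341082, -0.4913983141664198, -0.003033247792753683], [-0.24645146223254097, 0.4421217110471526, -0.8624326462884975], [0.42513901317241415, -0.7503706347233601, -0.5061627505295578]] [501.45404956 203.46376975 860.13215125]
clip [(0.77, [329.0, 327.0, 42.0, 17.0]), (0.7, [219.0, 291.0, 16.0, 39.0]
[... 1714 characters left out ...]
.56, [365.0, 241.0, 51.0, 50.0])]
dish [(0.92, [364.0, 248.0, 31.0, 18.0])]
clip_thumb [(0.52, [221.7, 295.6]), (0.39, [179.3, 222.4]), (0.38, [297.5, 233.8]), (0.22, [359.1, 250.7])]
clip_eye [(0.78, [222.3, 301.8]), (0.65, [179.6, 220.5])]
clip_sides [(0.54, [215.3, 295.8]), (0.51, [176.5, 224.0])]
clip_mouth [(0.75, [204.2, 283.7]), (0.48, [181.2, 222.6])]
clip [(0.69, [214.1, 296.1]), (0.48, [176.3, 220.3]), (0.15, [176.9, 218.4])]
copper_plate_top [(0.69, [272.6, 245.3])]
copper_plate [(0.6, [275.0, 230.5])]
peg_root [(0.89, [375.8, 221.1])]
peg_tip [(0.95, [377.6, 246.8])]
rail [(0.88, [183.2, 226.3]), (0.58, [365.5, 238.1])]
rack [(0.96, [274.2, 231.0])]
stand [(0.72, [363.4, 239.3])]
```

```bash
python3 - <<'E'
import cv2
a=cv2.imread("pics/scene0.png")[120:400,140:440];b=cv2.imread("pics/top0.png")[180:340,130:430]
cv2.imwrite("pics/s1.png",cv2.resize(a,None,fx=2.13,fy=2.13,interpolation=cv2.INTER_CUBIC))
cv2.imwrite("pics/t1.png",cv2.resize(b,None,fx=2.6,fy=2.6,interpolation=cv2.INTER_CUBIC))
E
```

```text
(no output)
```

View pics/s1.png

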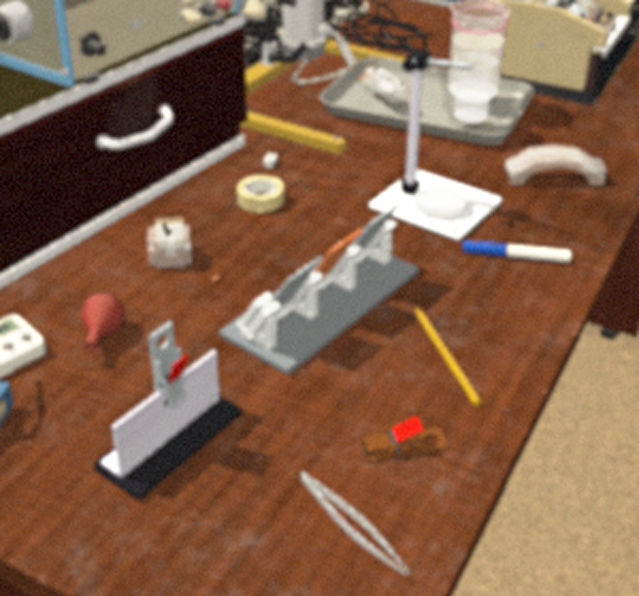

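View pics/t1.png

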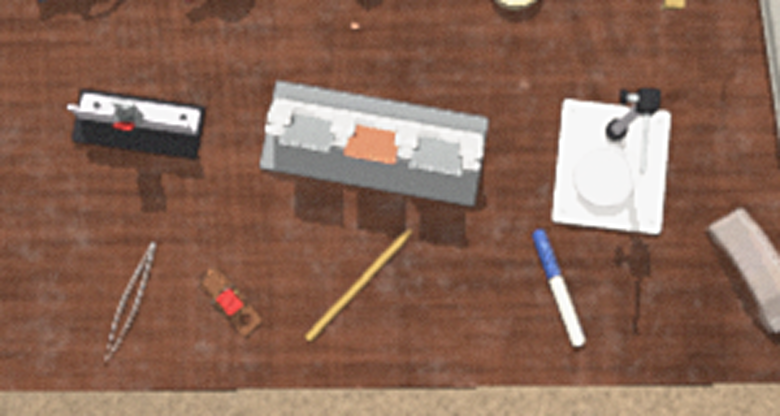

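The task clip is the grey one with the red lever, at top (177,222) and scene (218,290). It stands jaws down on the rail. The brown one lying on the desk, at top (216,296) and scene (329,327), is the look-alike. The copper plate is in the middle bay, at top (272,235) and scene (302,239). Next I measure with the depth images.

```bash
cat > h.py <<'E'
from rig import status, vision, order, finder, ctrl
import cv2,numpy as np
np.set_printoptions(precision=1,suppress=True)
def cloud(f):
    d=f["depth"].astype(float);v,u=np.indices(d.shape);K=f["mtx"]
    c=np.stack([(u-K[0,2])/K[0,0]*d,(v-K[1,2])/K[1,1]*d,d],-1)
    P=(c-f["t"])@f["R"]; P[d==0]=np.nan; return P
def ray(f,px):
    K=f["mtx"];r=np.array([(px[0]-K[0,2])/K[0,0],(px[1]-K[1,2])/K[1,1],1.])@f["R"]
    return -f["R"].T@f["t"],r/np.linalg.norm(r)
def tri(fs,ft,ps,pt):
    (a,u),(b,v)=ray(fs,ps),ray(ft,pt);A=np.stack([u,-v],1);s=np.linalg.lstsq(A,b-a,rcond=None)[0]
    p,q=a+s[0]*u,b+s[1]*v; return (p+q)/2,np.linalg.norm(p-q)
def proj(f,X):
    c=np.atleast_2d(X)@f["R"].T+f["t"];return c[:,:2]/c[:,2:]*[f["mtx"][0,0],f["mtx"][1,1]]+f["mtx"][:2,2]
E
python3 - <<'E'
from h import *
import pickle
F={c:vision.grab_frame(c) for c in("scene","top")}
pickle.dump(F,open("f0.pkl","wb"))
S,T=F["scene"],F["top"]
print("cams",ray(S,(0,0))[0],ray(T,(0,0))[0])
for n,a,b in[("clip",(217.5,295),(176.3,220.3)),("eye",(213.1,282.2),(179.6,220.5)),("thumb",(221.7,288.3),(179.3,222.4)),("sides",(219.8,292.8),(176.5,224)),("mouth",(218.7,306.6),(181.2,222.6)),("ctop",(303.3,233.5),(272.6,245.3)),("cop",(287.4,251.7),(275,230.5)),("root",(341,149.1),(375.8,221.1)),("tip",(357.6,156.3),(377.6,246.8)),("rail",(223.9,326.9),(183.2,226.3)),("rack",(290.2,259.2),(274.2,231)),("stand",(338.2,211),(363.4,239.3))]:
    print(n,*tri(S,T,a,b))
for c,f in F.items():
    P=cloud(f);h=cv2.cvtColor(f["image"],cv2.COLOR_RGB2HSV).astype(int)
    print(c,"depth0 frac",(f["depth"]==0).mean())
    x=P[...,0];y=P[...,1];z=P[...,2]
    desk=P[(abs(z)<8)&(x>250)&(x<700)&(abs(y)<250)];print("desk z med",np.median(desk[:,2]),desk[:,2].std())
    R=T=None
    red=(h[...,0]<8)|(h[...,0]>172)
    m=red&(h[...,1]>150)&(h[...,2]>90)&(z>50)&(y>100)
    print("lever",m.sum(),P[m].mean(0) if m.any() else"",np.argwhere(m).mean(0))
    m=(h[...,0]<16)&(h[...,1]>110)&(z>30)&(z<100)&(abs(y)<130)&(x>300)
    p=P[m];print("copper",len(p),p.mean(0) if len(p) else "",p.min(0),p.max(0))
    if len(p)>10:
        q=p-np.median(p,0);q=q[np.linalg.norm(q,axis=1)<60];_,s,V=np.linalg.svd(q-q.mean(0));print("normal",V[2].round(3),s)
    # rack base
    m=(z>75)&(z<250)&(x>200)&(x<750)&(abs(y)<400)
    p=P[m];print("high pts",len(p))
E
```

```text
cams [121.2 801.9 612.4] [ 290.3   84.8 1448.3]
clip [527.8 327.1  78.1] 7.98144235492774
eye [531.  319.5  98.6] 8.629741343708668
thumb [521.9 318.4  89.1] 4.603800678513285
sides [519.3 326.4  85.6] 2.6887939015833084
mouth [529.6 321.4  44.7] 3.3143537984484603
ctop [469.   87.2  88. ] 10.34626582607085
cop [514.4  79.6  20.7] 5.010804197289252
root [ 503.3 -158.8  184.7] 7.573583103729735
tip [ 451.4 -160.   174.9] 8.27155336908883
rail [524.8 322.4  -2.3] 9.315651070566272
rack [511.8  80.    1.9] 3.8241251740933833
stand [ 490.5 -154.7   13. ] 5.950521025183512
scene depth0 frac 0.0041709183673469385
desk z med -1.847101711719007 2.811329371492273
lever 330 [854.9 417.9 104.9] [256.3  49.7]
copper 1020 [754.5  18.4  70. ] [ 471.6 -129.9   30.1] [808.3 129.9  99.9]
normal [ 1.  -0.1  0. ] [677.8 297.2  35.8]
high pts 1294
top depth0 frac 0.0039880952380952385
desk z med -0.22966422206408052 3.2607552695367668
lever 31 [678.2 362.   99.5] [163.7 163.6]
copper 340 [626.8  44.8  72.9] [ 471.5 -128.8   30.5] [798.  128.8  99.7]
normal [-0.9  0.2 -0.5] [281.  170.7  14.7]
high pts 1005
```

```bash
python3 - <<'E'
from h import *
import pickle
F=pickle.load(open("f0.pkl","rb"))
def rect(p):
    (c,s,a)=cv2.minAreaRect(p[:,:2].astype(np.float32)); return np.round(c,1),np.round(s,1),round(a,1)
for c,f in F.items():
    P=cloud(f);h=cv2.cvtColor(f["image"],cv2.COLOR_RGB2HSV).astype(int);x,y,z=P[...,0],P[...,1],P[...,2]
    box=lambda a,b,d,e,z0,z1:(x>a)&(x<b)&(y>d)&(y<e)&(z>z0)&(z<z1)
    print("==",c)
    m=(h[...,0]<16)&(h[...,1]>110)&box(440,560,30,130,25,100);p=P[m]
    print("copper",len(p),p.mean(0),p.min(0),p.max(0))
    if len(p)>10:
        _,s,V=np.linalg.svd(p-p.mean(0));print(" normal",V[2].round(3),s)
        for z0 in range(30,95,6):
            q=p[(p[:,2]>=z0)&(p[:,2]<z0+6)]
            if len(q):print("  ",z0,len(q),q.mean(0),q[:,1].min(),q[:,1].max())
    m=box(440,560,20,140,25,100);
    for s,a in[("rack",(440,580,-60,220)),("rail",(470,590,230,420)),("stand",(400,560,-230,-80))]:
        m=box(*a,4,14) if s!="rail" else box(*a,4,25)
        print(s,"low",m.sum(),rect(P[m]),np.median(P[m][:,2]))
        for z0,z1 in [(52,72),(70,90),(90,130),(165,205)]:
            m=box(*a,z0,z1); 
            if m.sum()>4: print("   ",z0,m.sum(),rect(P[m]),"mean",P[m].mean(0),"max",P[m].max(0))
    m=((h[...,0]<8)|(h[...,0]>172))&(h[...,1]>150)&(h[...,2]>90)&box(480,570,280,370,60,130);p=P[m]
    print("lever",len(p),p.mean(0),p.min(0),p.max(0))
E
```

```text
== scene
copper 94 [485.1  95.7  74.5] [471.6  63.   39.5] [502.  115.4  91.8]
 normal [ 0.9 -0.1  0.5] [159.3 125.3  13.9]
   36 2 [501.9  79.4  39.6] 77.24741288126097 81.58263744502239
   42 3 [500.   83.8  44.2] 79.114532446961 86.87929251562556
   48 6 [496.7  89.4  51.5] 81.28011035249322 96.47036267175262
   54 5 [493.   89.5  57.5] 79.14522669917784 103.96863942921813
   60 12 [492.4  95.9  63.3] 63.01696186235794 111.18144618237926
   66 10 [489.1 102.6  69.1] 83.45424803273345 114.49701554663089
   72 10 [485.1 101.5  75.2] 83.21771518164898 114.42077290995226
   78 12 [482.7 104.1  80.7] 84.40187632454922 113.90834150092603
   84 22 [477.5  96.2  87.8] 78.20879918165724 115.42313123116871
   90 12 [474.9  86.9  90.7] 66.31622777661427 106.67038427453753
rack low 1547 (array([501.8,  85.8]), array([223.6,  94. ]), 78.8) 6.9245661802497676
    52 306 (array([494.1,  87.6]), array([214.8,  21.8]), 78.1) mean [496.4 110.6  59.1] max [527.  192.6  71.7]
    70 176 (array([480.9,  90. ]), array([179.2,  13.2]), 79.1) mean [480.9  96.8  81.3] max [501.6 178.4  90. ]
    90 40 (ar
[... 2760 characters left out ...]
y([24.5, 21.4]), 88.5) mean [519.9 321.9 106.6] max [527.  334.2 128.1]
stand low 1222 (array([ 480.8, -154.6]), array([148.3, 158.3]), 89.9) 8.198184943029087
    52 9 (array([ 510.9, -160.6]), array([11. ,  4.9]), 34.8) mean [ 511.3 -160.5   61.7] max [ 516.7 -158.    69.9]
    70 8 (array([ 510.7, -160.1]), array([11. ,  3.4]), 29.3) mean [ 510.1 -160.4   82.5] max [ 516.4 -158.4   87.9]
    90 18 (array([ 510.6, -160.3]), array([10.7,  4.7]), 40.4) mean [ 510.  -160.3  110.6] max [ 516.2 -157.5  127.6]
    165 187 (array([ 483.8, -155.2]), array([35.1, 78.9]), 88.6) mean [ 498.5 -158.4  192.7] max [ 523.  -138.3  200.3]
lever 18 [509.  323.8  93. ] [505.4 317.1  82.1] [513.4 330.7 100.7]
```

```bash
python3 - <<'E'
from h import *
import pickle
F=pickle.load(open("f0.pkl","rb"))
def loc(p,o,yaw):
    c,s=np.cos(yaw),np.sin(yaw);d=p[:,:2]-o;return np.c_[d@[c,s],d@[-s,c],p[:,2]]
for c,f in F.items():
    P=cloud(f).reshape(-1,3);im=f["image"].reshape(-1,3);h=cv2.cvtColor(f["image"],cv2.COLOR_RGB2HSV).reshape(-1,3).astype(int)
    k=~np.isnan(P[:,0]);P=P[k];h=h[k]
    print("==",c)
    # rail face yaw fit
    m=(abs(P[:,0]-520)<20)&(abs(P[:,1]-325)<62)&(P[:,2]>25)&(P[:,2]<62)&(abs(P[:,1]-325)>18)
    p=P[m];g=np.polyfit(p[:,1],p[:,0],1);r=p[:,0]-np.polyval(g,p[:,1]);k2=abs(r)<3;g=np.polyfit(p[k2,1],p[k2,0],1)
    print("rail face: x at y=325",np.polyval(g,325),"yaw deg",np.degrees(np.arctan(-g[0])),k2.sum())
    L=loc(P,np.array([520,325]),np.radians(-9.7))
    m=(abs(L[:,0])<35)&(abs(L[:,1])<30)&(L[:,2]>66)
    q=L[m];hh=h[m];red=((hh[:,0]<8)|(hh[:,0]>172))&(hh[:,1]>130)
    for z0 in range(66,130,6):
        a=q[(q[:,2]>=z0)&(q[:,2]<z0+6)&~red];b=q[(q[:,2]>=z0)&(q[:,2]<z0+6)&red]
        print(z0,len(a),"grey x",np.percentile(a[:,0],[5,50,95]) if len(a) else"","y",np.percentile(a[:,1],[3,97]) if len(a) else"","| red",len(b),b.mean(0)[:2] if len(b) else"",b[:,1].min() if len(b) else "",b[:,1].max() if len(b) else"")
    L=loc(P,np.array([475.7,90]),np.radians(-10.8))
    m=(abs(L[:,0])<25)&(abs(L[:,1])<95)&(L[:,2]>80)&(L[:,2]<100);q=L[m]
    for y0 in(-64,0,64):
        a=q[(abs(q[:,1]-y0)<30)];t=a[a[:,2]>np.percentile(a[:,2],60)];A=np.c_[a[:,2]-92,np.ones(len(a))]
        print("plate",y0,len(a),"y range",np.percentile(a[:,1],[2,98]),"x(z=92)",np.linalg.lstsq(A,a[:,0],rcond=None)[0],"z95,max",np.percentile(a[:,2],[90,99]),"ymid")
E
```

```text
== scene
rail face: x at y=325 521.7967859928469 yaw deg -8.81872444110716 546
66 27 grey x [-4.  -2.4  4.8] y [-8.3 11.9] | red 1 [ 5.7 -3.5] -3.492375018166477 -3.492375018166477
72 33 grey x [-7.6  0.3  6.3] y [-5.9 12.6] | red 2 [ 2.1 -1.6] -6.491812162379397 3.3147220250174394
78 38 grey x [-9.8  1.8  6.9] y [-10.5  11.8] | red 8 [-4.9  0.8] -11.345736716094308 6.759474087182819
84 36 grey x [-4.5  3.8  6.1] y [-11.5  11.5] | red 11 [-11.1   1.3] -7.481161965237836 8.008568412714046
90 38 grey x [-2.1  4.7  6.3] y [-11.4  12.4] | red 13 [-13.    0.1] -6.854544666204788 7.081446712498256
96 41 grey x [-2.   4.9  7. ] y [-10.8  12. ] | red 18 [-14.1  -0.1] -8.772443767895442 8.042585401536307
102 24 grey x [4.  5.4 7.6] y [-10.8  11.4] | red 0   
108 20 grey x [4.  5.1 6.4] y [-12.2  11.4] | red 0   
114 30 grey x [4.4 5.3 8.6] y [-11.1  11.3] | red 0   
120 19 grey x [4.1 5.6 7.4] y [-10.7  10. ] | red 0   
126 0 grey x  y  | red 0   
plate -64 40 y range [-88.  -38.9] x(z=92) [-0.4 -0.9] z95,max [90.9 92.3] ymid
plate 0 47 y range [-21.8  25.3] x(z=92) [-0.4 -0.8] z95,max [90.6 
[... 493 characters left out ...]
y x [-2.   4.4  6.4] y [-14.3   9.2] | red 3 [-10.6  -7.6] -9.980587281434003 -5.328779019390126
96 5 grey x [0.8 4.1 5.3] y [-13.9   9. ] | red 10 [-13.   -1.5] -9.18129713820458 5.67331652550694
102 9 grey x [3.3 5.4 6.7] y [-14.2   7.1] | red 0   
108 2 grey x [4.8 5.3 5.8] y [-11.9   9.2] | red 0   
114 4 grey x [4.8 5.  5.5] y [-10.2   3.6] | red 0   
120 11 grey x [5.2 6.5 7.6] y [-13.7   6.6] | red 0   
126 1 grey x [4.7 4.7 4.7] y [-8.2 -8.2] | red 0   
plate -64 66 y range [-89.2 -41.4] x(z=92) [-0.5  1.1] z95,max [94.4 97.3] ymid
plate 0 64 y range [-25.4  22.4] x(z=92) [-0.6  1.2] z95,max [93.4 97.7] ymid
plate 64 64 y range [39.  85.6] x(z=92) [-0.6  1.2] z95,max [94.7 96.7] ymid
```

```bash
cat >> h.py <<'E'
def mv(cur,tgt):
    """cur,tgt: x,y,z mm,yaw deg -> dx,dy,dz (m), roll deg, rows"""
    a=np.radians(cur[3]);d=np.array(tgt[:3])-cur[:3];tx=[np.cos(a),np.sin(a),0];ty=[np.sin(a),-np.cos(a),0]
    r=cur[3]-tgt[3];n=max(np.linalg.norm(d)/50,abs(r)/8.59)
    print("row",np.round(d@tx/1e3,4),np.round(d@ty/1e3,4),np.round(-d[2]/1e3,4),round(r,2),"rows>=",round(n,1))
E
python3 -c "
from h import *
mv((155.76,-475.12,245.3,18.15),(521.8,323.7,200,81.3))"
```

```text
row 0.5967 -0.6451 0.0453 -63.15 rows>= 17.6
```

>>> jog_arm(
  targets=[1, 0.5967, -0.6451, 0.045, -63.15, 1, 0.5967, -0.6451, 0.045, -63.15, 1, 0.5967, -0.6451, 0.045, -63.15, 1, 0.5967, -0.6451, 0.045, -63.15, 1, 0.5967, -0.6451, 0.045, -63.15, 1, 0.5967, -0.6451, 0.045, -63.15, 1, 0.5967, -0.6451, 0.045, -63.15, 1, 0.5967, -0.6451, 0.045, -63.15, 1, 0.5967, -0.6451, 0.045, -63.15, 1, 0.5967, -0.6451, 0.045, -63.15, 1, 0.5967, -0.6451, 0.045, -63.15, 1, 0.5967, -0.6451, 0.045, -63.15, 1, 0.5967, -0.6451, 0.045, -63.15, 1, 0.5967, -0.6451, 0.045, -63.15, 1, 0.5967, -0.6451, 0.045, -63.15, 1, 0.5967, -0.6451, 0.045, -63.15, 1, 0.5967, -0.6451, 0.045, -63.15, 1, 0.5967, -0.6451, 0.045, -63.15, 1, 0.5967, -0.6451, 0.045, -63.15, 1, 0.5967, -0.6451, 0.045, -63.15],
  squeeze=40,
)

```text
t: 4.0
tool_pos: [521.4, 324.0, 199.4]
tcp_rot: [-3.14, 0.001, 1.42]
contact_force: [0.3, 0.0, 0.6]
finger_gap: 85.2
```

>>> jog_arm(
  targets=[1, 0, 0, 0.05, 0, 1, 0, 0, 0.09, 0, 1, 0, 0, 0.112, 0, 1, 0, 0, 0.112, 0, 1, 0, 0, 0.112, 0],
)

```text
t: 4.5
tool_pos: [521.9, 322.7, 89.3]
tcp_rot: [3.141, -0.0, 1.418]
contact_force: [1.0, 0.2, 0.3]
finger_gap: 85.5
```

```bash
python3 - <<'E'
from h import *
import pickle
F={c:vision.grab_frame(c) for c in("scene","top")}
pickle.dump(F,open("f1.pkl","wb"))
a=F["scene"]["image"][230:350,140:300];b=F["top"]["image"][150:270,100:260]
cv2.imwrite("pics/c2.png",cv2.resize(np.hstack([a,b]),None,fx=2.5,fy=2.5,interpolation=cv2.INTER_CUBIC)[:,:,::-1])
E
```

```text
(no output)
```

View pics/c2.png

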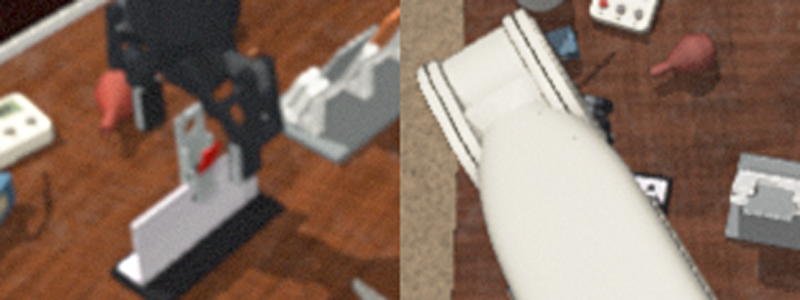

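The fingers straddle the grey clip, with the thumb on the near side. The arm hides the top view. Closing now.

>>> jog_arm(
  targets=[-1, 0, 0, 0, 0, -1, 0, 0, 0, 0, -1, 0, 0, 0, 0, -1, 0, 0, 0, 0, -1, 0, 0, 0, 0, -1, 0, 0, 0, 0, -1, 0, 0, 0, 0, -1, 0, 0, 0, 0],
  squeeze=40,
)

```text
t: 5.4
tool_pos: [522.1, 324.3, 89.7]
tcp_rot: [3.141, -0.001, 1.419]
contact_force: [-1.1, -0.9, 6.7]
finger_gap: 14.1
```

```bash
python3 -c "
from h import *
print(status.get_obs(),ctrl.tip_extent)"
```

```text
{'t': 5.4, 'joints': array([0.6, 0.6, 0.1, 1.1, 0. , 2.3]), 'qd': array([-0., -0.,  0., -0., -0.,  0.]), 'effort': array([ -0.4, -46.5,  21.9,  -0.7,  -0.2,  -0. ]), 'tool_pos': array([522.1, 324.3,  89.7]), 'tcp_rot': array([ 3.1, -0. ,  1.4]), 'contact_force': array([-1.1, -0.9,  6.7]), 'torque': array([-0. ,  0.4, -0. ]), 'finger_gap': 14.11417596897824} 14.0
```

```bash
python3 -c "
from h import *
mv((521.8,323.7,88,81.3),(477.7,89.6,200,259.2))
mv((521.8,323.7,208,81.3),(477.7,89.6,200,259.2))"
```

```text
row -0.2381 -0.0082 -0.112 -177.9 rows>= 20.7
row -0.2381 -0.0082 0.008 -177.9 rows>= 20.7
```

>>> jog_arm(
  targets=[-1, 0, 0, -0.02, 0, -1, 0, 0, -0.06, 0, -1, 0, 0, -0.1, 0, -1, 0, 0, -0.12, 0, -1, 0, 0, -0.12, 0, -1, 0, 0, -0.12, 0],
)

```text
t: 6.0
tool_pos: [521.7, 323.7, 208.0]
tcp_rot: [3.142, 0.0, 1.419]
contact_force: [-0.3, 0.3, -1.2]
finger_gap: 13.6
```

>>> jog_arm(
  targets=[-1, -0.04, 0, 0, -8, -1, -0.08, 0, 0, -16, -1, -0.12, 0, 0, -24, -1, -0.16, 0, 0, -32, -1, -0.2, 0, 0, -40, -1, -0.2381, -0.0082, 0.008, -48, -1, -0.2381, -0.0082, 0.008, -56, -1, -0.2381, -0.0082, 0.008, -64, -1, -0.2381, -0.0082, 0.008, -72, -1, -0.2381, -0.0082, 0.008, -80, -1, -0.2381, -0.0082, 0.008, -88, -1, -0.2381, -0.0082, 0.008, -96, -1, -0.2381, -0.0082, 0.008, -104, -1, -0.2381, -0.0082, 0.008, -112, -1, -0.2381, -0.0082, 0.008, -120, -1, -0.2381, -0.0082, 0.008, -128, -1, -0.2381, -0.0082, 0.008, -136, -1, -0.2381, -0.0082, 0.008, -144, -1, -0.2381, -0.0082, 0.008, -152, -1, -0.2381, -0.0082, 0.008, -160],
)

```text
t: 8.0
tool_pos: [476.2, 89.4, 197.9]
tcp_rot: [3.138, -0.003, -2.066]
contact_force: [0.2, -0.4, -0.1]
finger_gap: 14.1
```

```bash
python3 -c "
from h import *
mv((477.7,89.6,200,241.3),(477.7,89.6,160,259.2))"
```

```text
row 0.0 0.0 0.04 -17.9 rows>= 2.1
```

>>> jog_arm(
  targets=[-1, 0, 0, 0.015, -8, -1, 0, 0, 0.03, -16, -1, 0, 0, 0.04, -17.9, -1, 0, 0, 0.04, -17.9, -1, 0, 0, 0.04, -17.9, -1, 0, 0, 0.04, -17.9],
)

```text
t: 8.6
tool_pos: [477.6, 89.7, 160.2]
tcp_rot: [3.141, -0.0, -1.76]
contact_force: [-0.6, -0.5, -0.7]
finger_gap: 13.6
```

```bash
cat > meas.py <<'E'
from h import *
import pickle,sys
F={c:vision.grab_frame(c) for c in("scene","top")}
pickle.dump(F,open(sys.argv[1]+".pkl","wb"))
o=status.get_obs();print(o["tool_pos"],o["tcp_rot"],o["finger_gap"],o["contact_force"])
f=F["scene"];u,v=proj(f,o["tool_pos"])[0].astype(int);u=np.clip(u,60,500);v=np.clip(v,50,360)
g=F["top"];a,b=proj(g,o["tool_pos"])[0].astype(int)
A=f["image"][v-50:v+50,u-60:u+60];B=g["image"][b-50:b+50,a-45:a+45]
cv2.imwrite(f"pics/{sys.argv[1]}.png",cv2.resize(np.hstack([A,B]),None,fx=3.8,fy=3.8,interpolation=cv2.INTER_CUBIC)[:,:,::-1])
E
python3 meas.py p3
```

```text
[478.   89.7 160.7] [-3.1  0.  -1.8] 14.14124699290788 [-0.8 -0.1 -0.5]
```

View pics/p3.png

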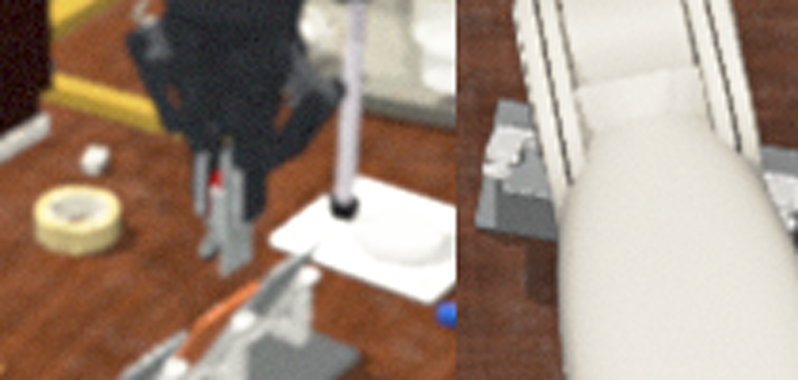

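The open clip (scene crop about (228,225)) is above the copper plate's top edge (210,310), with its back to the robot. Now the clip–plate offset measured in the same camera.

```bash
python3 - <<'E'
from h import *
import pickle
f=pickle.load(open("p3.pkl","rb"))["scene"]
P=cloud(f).reshape(-1,3);P=P[~np.isnan(P[:,0])]
a=np.radians(-10.8);c,s=np.cos(a),np.sin(a);d=P[:,:2]-[475.7,90];L=np.c_[d@[c,s],d@[-s,c],P[:,2]]
q=L[(abs(L[:,0])<30)&(abs(L[:,1])<30)&(L[:,2]>84)&(L[:,2]<175)]
for z0 in range(84,175,5):
    k=q[(q[:,2]>=z0)&(q[:,2]<z0+5)]
    if len(k): print(z0,len(k),"x",np.percentile(k[:,0],[3,25,50,75,97]),"y",np.percentile(k[:,1],[3,50,97]))
k=L[(abs(L[:,0]+3)<12)&(abs(L[:,1])<24)&(L[:,2]>115)&(L[:,2]<145)];print("zmin clip",np.percentile(k[:,2],[0,2,5]))
E
```

```text
84 14 x [-0.2  0.1  0.3  0.8  1.5] y [-22.    5.3  25.7]
89 22 x [-1.8 -0.8 -0.   0.9  1.7] y [-22.1   1.7  23.4]
114 2 x [-6.6 -6.3 -6.  -5.6 -5.3] y [-4.6  1.   6.7]
119 34 x [-7.3 -6.5 -4.6  8.6 12.4] y [-9.1  3.8 11.9]
124 19 x [-7.4 -6.5 -6.  -5.   9.3] y [-11.4   1.1  12.3]
129 21 x [-7.2 -6.7 -5.9  7.7  9.5] y [-9.1  5.9 14. ]
134 21 x [-7.3 -6.4 -5.7 -5.4  2.6] y [-9.8  6.2 13.2]
139 15 x [-7.  -6.5 -5.  -0.2  4.3] y [-1.3 10.9 16.3]
144 22 x [-12.4 -11.1  -4.    1.2  11.6] y [-3.1 11.  14.7]
149 33 x [-17.9  -9.6  -3.1   8.   13.7] y [-1.  11.9 13.6]
154 43 x [-18.8 -15.9  -9.9   5.6  20.1] y [-4.9  8.5 13.2]
159 43 x [-19.3 -13.   -6.6   7.3  18.2] y [-4.3 10.2 14.4]
164 48 x [-19.8 -14.5  -6.    6.6  17.5] y [-3.   9.9 14.1]
169 47 x [-19.9 -16.6  -6.5   8.3  17.3] y [-2.6  7.8 13. ]
174 8 x [-19.1 -14.1  -8.7   8.6  11.9] y [-2.6  9.5 12.4]
zmin clip [117.  119.  120.1]
```

>>> jog_arm(
  targets=[-1, 0, 0, 0.01, 0, -1, 0, 0, 0.02, 0, -1, 0, 0, 0.027, 0, -1, 0, 0, 0.032, 0, -1, 0, 0, 0.035, 0, -1, 0, 0, 0.037, 0, -1, 0, 0, 0.037, 0],
)

```text
t: 9.4
tool_pos: [477.6, 89.6, 123.1]
tcp_rot: [3.141, -0.0, -1.759]
contact_force: [0.1, 0.0, -0.1]
finger_gap: 13.8
```

```bash
python3 meas.py p4
```

```text
[477.9  89.7 123.5] [-3.1  0.  -1.8] 13.894191552390346 [ 0.2 -0.1  0.3]
```

View pics/p4.png

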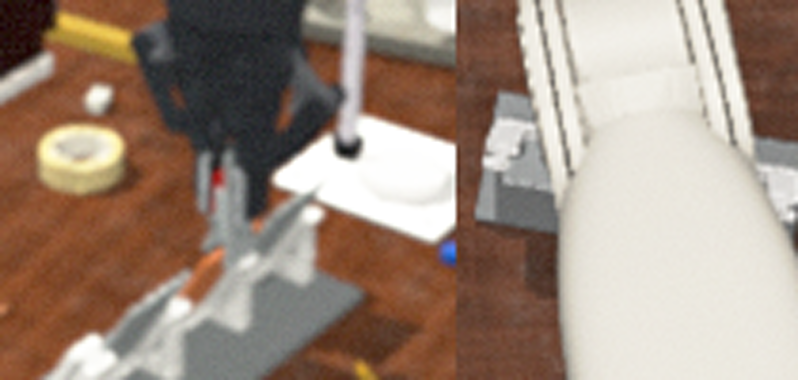

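The copper passes between the back (near side) and the open lip. There is no contact force. Going deeper slowly.

>>> jog_arm(
  targets=[-1, 0, 0, 0.002, 0, -1, 0, 0, 0.004, 0, -1, 0, 0, 0.0045, 0, -1, 0, 0, 0.0045, 0],
)

```text
t: 9.9
tool_pos: [477.7, 89.6, 118.8]
tcp_rot: [-3.142, -0.0, -1.759]
contact_force: [-0.3, 0.1, 1.3]
finger_gap: 13.9
```

>>> jog_arm(
  targets=[-1, 0, 0, 0.001, 0, -1, 0, 0, 0.0015, 0, -1, 0, 0, 0.0015, 0],
)

```text
t: 10.2
tool_pos: [477.8, 89.6, 117.3]
tcp_rot: [-3.141, 0.0, -1.759]
contact_force: [-0.2, 0.2, -0.1]
finger_gap: 14.1
```

>>> jog_arm(
  targets=[-1, 0, 0, 0.001, 0, -1, 0, 0, 0.0015, 0, -1, 0, 0, 0.0015, 0],
)

```text
t: 10.5
tool_pos: [478.1, 89.7, 116.6]
tcp_rot: [-3.14, 0.0, -1.759]
contact_force: [-0.5, -0.8, 4.8]
finger_gap: 14.1
```

>>> jog_arm(
  targets=[-0.6, 0, 0, 0, 0, -0.5, 0, 0, 0, 0, -0.4, 0, 0, 0, 0, -0.3, 0, 0, 0, 0, -0.1, 0, 0, 0, 0, 0.1, 0, 0, 0, 0, 0.3, 0, 0, 0, 0, 0.6, 0, 0, 0, 0, 1, 0, 0, 0, 0, 1, 0, 0, 0, 0, 1, 0, 0, 0, 0, 1, 0, 0, 0, 0],
)

```text
t: 11.7
tool_pos: [477.9, 89.6, 115.9]
tcp_rot: [-3.141, 0.0, -1.759]
contact_force: [1.0, -0.7, 0.8]
finger_gap: 85.7
```

```bash
python3 meas.py p5
```

```text
[477.8  89.6 115.9] [-3.1  0.  -1.8] 85.63252370330254 [ 0.5 -0.1  0.2]
```

View pics/p5.png

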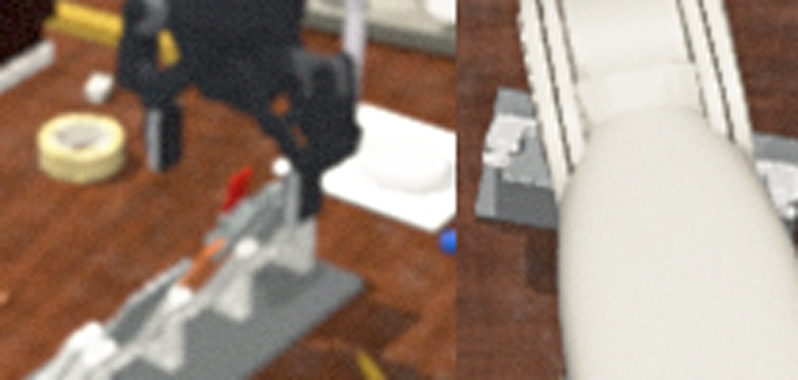

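The clip closed and now lies along the plate, leaning to the robot. I back off toward the robot, lift and turn 90°, then look with a clear top view.

>>> jog_arm(
  targets=[1, 0, 0.007, 0, 0, 1, 0, 0.014, -0.002, 0, 1, 0, 0.014, -0.03, 0, 1, 0, 0.014, -0.07, 0, 1, 0, 0.014, -0.12, 0, 1, 0.04, 0.01, -0.13, 8, 1, 0.08, 0, -0.13, 16, 1, 0.12, 0, -0.13, 24, 1, 0.16, 0, -0.13, 32, 1, 0.18, 0, -0.13, 40, 1, 0.18, 0, -0.13, 48, 1, 0.18, 0, -0.13, 56, 1, 0.18, 0, -0.13, 64, 1, 0.18, 0, -0.13, 72, 1, 0.18, 0, -0.13, 80, 1, 0.18, 0, -0.13, 88, -0.1, 0.18, 0, -0.13, 90, -0.1, 0.18, 0, -0.13, 90, -0.1, 0.18, 0, -0.13, 90],
)

```text
t: 13.7
tool_pos: [443.5, -86.9, 245.9]
tcp_rot: [3.142, -0.0, 2.954]
contact_force: [0.0, 0.5, 0.8]
finger_gap: 44.0
```

```bash
python3 - <<'E'
from h import *
import pickle
F={c:vision.grab_frame(c) for c in("scene","top")};pickle.dump(F,open("p6.pkl","wb"))
o=status.get_obs();print(o["t"],o["tool_pos"],o["finger_gap"],o["joints"])
a=np.radians(-10.8);c,s=np.cos(a),np.sin(a)
for n,f in F.items():
    P=cloud(f).reshape(-1,3);k=~np.isnan(P[:,0]);P=P[k];h=cv2.cvtColor(f["image"],cv2.COLOR_RGB2HSV).reshape(-1,3).astype(int)[k]
    d=P[:,:2]-[475.7,90];L=np.c_[d@[c,s],d@[-s,c],P[:,2]]
    m=(abs(L[:,1])<40)&(L[:,2]>94)&(L[:,2]<165)&(abs(L[:,0]+15)<40);q=L[m];hh=h[m]
    red=((hh[:,0]<8)|(hh[:,0]>172))&(hh[:,1]>130);print(n,"red",red.sum(),q[red].mean(0) if red.any() else "")
    for z0 in range(94,165,6):
        k=q[(q[:,2]>=z0)&(q[:,2]<z0+6)]
        if len(k): print(z0,len(k),"x",np.percentile(k[:,0],[3,50,97]),"y",np.percentile(k[:,1],[3,50,97]))
A=F["scene"]["image"][180:280,230:350];u,v=proj(F["top"],[475,90,90])[0].astype(int);B=F["top"]["image"][v-50:v+50,u-45:u+45]
cv2.imwrite("pics/p6.png",cv2.resize(np.hstack([A,B]),None,fx=3.8,fy=3.8,interpolation=cv2.INTER_CUBIC)[:,:,::-1])
E
```

```text
13.8 [443.7 -87.  245.9] 38.73274668278477 [-0.2  0.1 -0.1  1.3  0.  -0. ]
scene red 35 [ -4.8   3.9 122. ]
94 14 x [-11.6  -9.2  -1.2] y [-7.8 12.5 14.1]
100 23 x [-16.1 -10.2  -0.8] y [-9.4 12.8 15.1]
106 31 x [-19.3  -7.6  -1.2] y [-9.5  8.9 15.7]
112 27 x [-23.5 -13.2  -2.5] y [-8.5  9.2 13.7]
118 34 x [-27.4 -15.9  -3.6] y [-8.1  6.7 14.1]
124 20 x [-30.7  -6.8  -4.7] y [-9.   6.  13.7]
130 11 x [-35.4 -32.4  -6.7] y [-5.4  4.4 14. ]
136 13 x [-35.9 -34.3 -32.9] y [-9.1  2.7 12.6]
top red 12 [ -3.3  -1.2 125.3]
94 19 x [-7.8 -0.5  6.3] y [-17.2  -4.7   8.4]
100 15 x [-11.8  -8.8   0.6] y [-10.8  -0.4   9.7]
106 23 x [-15.7 -10.1  -1. ] y [-11.4   2.1  12. ]
112 13 x [-20.7 -17.9  -3.3] y [-11.5  -4.    9.4]
118 19 x [-25.1 -19.8  -1.6] y [-11.5   2.7  11.4]
124 21 x [-27.8 -24.   -3.3] y [-7.4 -0.3 11.3]
130 14 x [-34.2 -29.8  -5.2] y [-11.2  -4.4   9.4]
136 14 x [-36.  -32.9 -14.2] y [-10.3   0.2   8.2]
142 4 x [-35.5 -34.5 -33.7] y [-4.3  3.6  9.3]
```

View pics/p6.png

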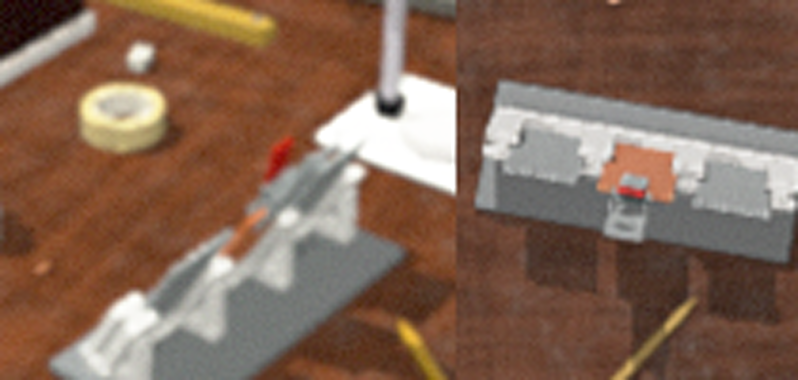

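```bash
python3 -c "
from h import *
mv((444,-87.2,245.5,169.2),(467,92.7,175,169.2))
mv((444,-87.2,245.5,169.2),(467,92.7,113.5,169.2))"
```

```text
row 0.0111 0.181 0.0705 0.0 rows>= 3.9
row 0.0111 0.181 0.132 0.0 rows>= 4.5
```

>>> jog_arm(
  targets=[-0.1, 0.003, 0.045, 0, 0, -0.1, 0.006, 0.09, 0, 0, -0.1, 0.0111, 0.135, 0, 0, -0.1, 0.0111, 0.181, 0.02, 0, -0.1, 0.0111, 0.181, 0.06, 0, -0.1, 0.0111, 0.181, 0.07, 0, -0.1, 0.0111, 0.181, 0.1, 0, -0.1, 0.0111, 0.181, 0.12, 0, -0.1, 0.0111, 0.181, 0.132, 0, -0.1, 0.0111, 0.181, 0.132, 0, -0.1, 0.0111, 0.181, 0.132, 0],
)

```text
t: 14.9
tool_pos: [467.3, 92.0, 114.6]
tcp_rot: [3.142, 0.0, 2.952]
contact_force: [-0.7, 0.0, -0.7]
finger_gap: 38.5
```

```bash
python3 meas.py p7
```

```text
[467.9  92.4 115.1] [3.1 0.  3. ] 38.65032227331975 [-0.5 -0.4 -0.2]
```

View pics/p7.png

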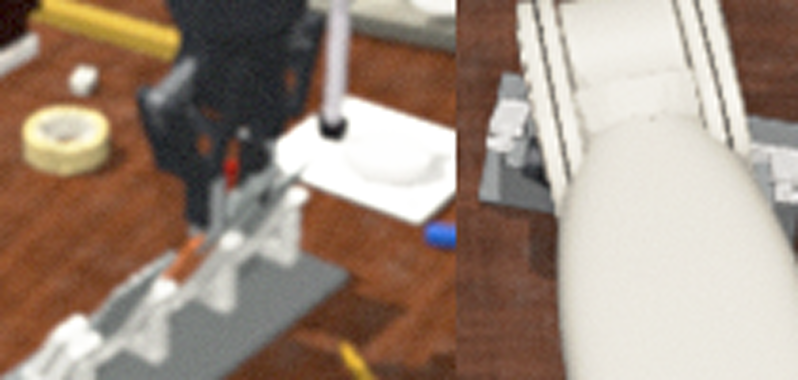

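Both fingers straddle the folded sides, and the tips stay above the copper's top edge. Closing.

>>> jog_arm(
  targets=[-1, 0, 0, 0, 0, -1, 0, 0, 0, 0, -1, 0, 0, 0, 0, -1, 0, 0, 0, 0, -1, 0, 0, 0, 0],
  squeeze=60,
)

```text
t: 15.5
tool_pos: [467.7, 92.7, 114.8]
tcp_rot: [3.141, 0.002, 2.953]
contact_force: [-0.4, -2.1, 6.1]
finger_gap: 22.4
```

>>> jog_arm(
  targets=[-1, 0.002, 0, -0.0035, 0, -1, 0.005, 0, -0.0087, 0, -1, 0.01, 0, -0.0173, 0, -1, 0.015, 0, -0.026, 0, -1, 0.02, 0, -0.0346, 0, -1, 0.025, 0, -0.0433, 0, -1, 0.03, 0, -0.052, 0, -1, 0.035, 0, -0.0606, 0, -1, 0.04, 0, -0.08, 0, -1, 0.04, 0, -0.1, 0, -1, 0.04, 0, -0.13, 0, -1, 0.04, 0, -0.13, 0],
)

```text
t: 16.7
tool_pos: [429.4, 100.8, 247.9]
tcp_rot: [3.138, 0.007, 2.953]
contact_force: [-0.0, 0.7, -0.6]
finger_gap: 22.8
```

```bash
python3 meas.py p8
```

```text
[427.7 100.3 244.4] [3.1 0.  3. ] 22.633530925225468 [ 0.1  0.4 -1.5]
```

View pics/p8.png

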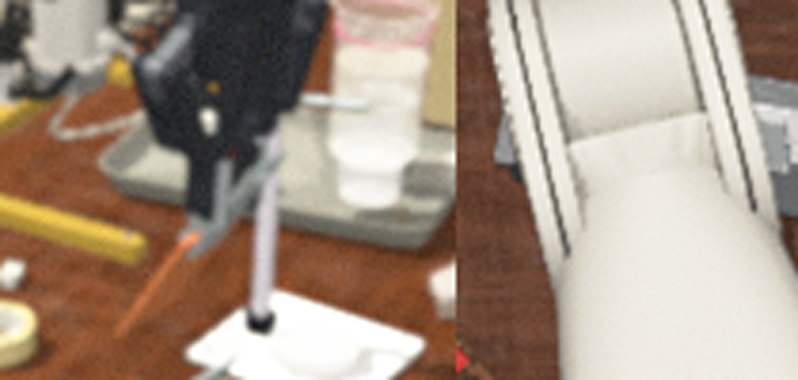

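The plate is out of the rack and held, still tilted 30°. I'll ease the grip on the sides to 20 N so it can pivot straight under its weight.

>>> jog_arm(
  targets=[-1, 0, 0, 0, 0, -1, 0, 0, 0, 0, -1, 0, 0, 0, 0, -1, 0, 0, 0, 0, -1, 0, 0, 0, 0, -1, 0, 0, 0, 0],
  squeeze=20,
)

```text
t: 17.4
tool_pos: [427.7, 100.2, 243.7]
tcp_rot: [-3.142, -0.0, 2.953]
contact_force: [0.7, -0.1, -2.8]
finger_gap: 22.3
```

```bash
cat > tilt.py <<'E'
from h import *
import pickle,sys
f=vision.grab_frame("scene");pickle.dump(f,open(sys.argv[1]+".pkl","wb"))
o=status.get_obs();t=o["tool_pos"];a=o["tcp_rot"][2]-np.pi;c,s=np.cos(a),np.sin(a);print(o["t"],t,np.degrees(a),o["finger_gap"])
P=cloud(f).reshape(-1,3);k=~np.isnan(P[:,0]);P=P[k];h=cv2.cvtColor(f["image"],cv2.COLOR_RGB2HSV).reshape(-1,3).astype(int)[k]
d=P-t;L=np.c_[d[:,:2]@[c,s],d[:,:2]@[-s,c],d[:,2]]
m=(abs(L[:,1])<32)&(abs(L[:,0])<75)&(L[:,2]>-125)&(L[:,2]<-14)&(h[:,0]<18)&(h[:,1]>120);q=L[m]
g=np.polyfit(q[:,2],q[:,0],1);r=q[:,0]-np.polyval(g,q[:,2]);q=q[abs(r)<6];g=np.polyfit(q[:,2],q[:,0],1)
print("copper",len(q),"tilt deg",np.degrees(np.arctan(g[0])),"x at z-20",np.polyval(g,-20),"y",np.percentile(q[:,1],[2,98]),"z",np.percentile(q[:,2],[1,99]))
m=(abs(L[:,1])<16)&(abs(L[:,0])<45)&(L[:,2]>-25)&(L[:,2]<55);q=L[m]
for z0 in range(-20,50,5):
    k=q[(q[:,2]>=z0)&(q[:,2]<z0+5)]
    if len(k): print(z0,len(k),"x",np.percentile(k[:,0],[3,25,50,97]),"y",np.percentile(k[:,1],[3,97]))
E
python3 tilt.py p9
```

```text
17.45 [427.7 100.2 243.7] -10.798691131504897 22.56118250771541
copper 185 tilt deg -30.405728238680307 x at z-20 3.165346091882311 y [-24.5  24.8] z [-93.9 -25.3]
-20 6 x [-4.6 -4.  -3.9  1.5] y [-11.  15.]
-15 13 x [-11.6 -10.6  -9.3  -5.4] y [-15.2  15.5]
-10 15 x [-11.9 -11.1 -10.3  -1.2] y [-14.   14.4]
-5 23 x [-13.7 -12.3 -11.5   3.5] y [-13.7  14.9]
0 23 x [-16.4 -14.8 -11.9   3.5] y [-12.1  14.6]
5 32 x [-19.6 -17.7 -11.6   2.1] y [-11.6  15.5]
10 29 x [-22.3 -20.3 -11.2   3.7] y [-15.   15.6]
15 36 x [-25.8 -23.1 -10.1   2.7] y [-13.9  13.7]
20 48 x [-27.5 -25.7 -11.6   2.7] y [-15.6  13.3]
25 24 x [-13.2 -10.2  -5.5   3.6] y [-15.3  12.6]
30 23 x [-13.  -10.3  -4.6   3.2] y [-15.6  14.4]
35 12 x [-13.  -12.4 -11.8  -3.5] y [-14.8  15.3]
40 10 x [-12.9 -12.4 -11.7   3. ] y [-14.1  15.6]
45 13 x [-16.2 -14.3 -11.4  -5.5] y [-12.6   4.4]
```

20 N holds without slipping and the tilt stays at 30°. I plan to turn the clip by 180° before threading. The eye's axis is then within 22° of the peg and the plate tilts away from the rod. Measuring the peg from the first frames.

```bash
python3 - <<'E'
from h import *
import pickle
for fn in("f0","p6"):
  F=pickle.load(open(fn+".pkl","rb"))
  for c,f in F.items():
    P=cloud(f).reshape(-1,3);P=P[~np.isnan(P[:,0])]
    q=P[(P[:,0]>425)&(P[:,0]<498)&(abs(P[:,1]+157)<20)&(P[:,2]>170)&(P[:,2]<210)]
    if len(q)<8: print(fn,c,len(q));continue
    gy=np.polyfit(q[:,0],q[:,1],1);r=q[:,1]-np.polyval(gy,q[:,0]);q=q[abs(r)<6];gy=np.polyfit(q[:,0],q[:,1],1);gz=np.polyfit(q[:,0],q[:,2],1)
    print(fn,c,len(q),"x",np.sort(q[:,0])[[0,1,2,-1]],"y@470",np.polyval(gy,470),"yaw",np.degrees(np.arctan(gy[0])),"z@470",np.polyval(gz,470),"slope",np.degrees(np.arctan(gz[0])))
    b=P[(P[:,0]>495)&(P[:,0]<540)&(abs(P[:,1]+150)<40)&(P[:,2]>170)&(P[:,2]<210)];print("  boss",len(b),b.min(0),b.max(0),"rod x y",P[(abs(P[:,0]-511)<12)&(abs(P[:,1]+159)<12)&(P[:,2]>40)&(P[:,2]<160)].mean(0))
F=pickle.load(open("f0.pkl","rb"))
# image-based peg edges: bright streak in each camera near projection
for c,f in F.items():
    print(c,proj(f,[[503,-157,185],[450,-152,193],[450,-157,193],[450,-162,193]]))
S,T=F["scene"],F["top"]
A=S["image"][135:175,325:375];B=T["image"][205:265,350:410]
cv2.imwrite("pics/peg.png",np.hstack([cv2.resize(A,(450,360),interpolation=cv2.INTER_CUBIC),cv2.resize(B,(350,360),interpolation=cv2.INTER_CUBIC)])[:,:,::-1])
E
```

```text
f0 scene 51 x [445.3 445.4 448.3 497.2] y@470 -155.3565919003712 yaw -8.162329654740201 z@470 189.3195616555575 slope -7.593089022390662
  boss 123 [ 495.3 -170.1  170.3] [ 522.6 -135.1  195.8] rod x y [ 512.  -158.7  101.3]
f0 top 60 x [444.4 446.7 446.9 497.7] y@470 -158.1752485499505 yaw -7.134013729193359 z@470 192.63359739826421 slope -7.033301044433328
  boss 130 [ 496.4 -173.6  177.9] [ 523.  -138.3  200.3] rod x y [ 510.4 -160.5   92.4]
p6 scene 48 x [446.3 447.2 447.6 498. ] y@470 -155.02538375568093 yaw -6.094000849424194 z@470 189.27898506534524 slope -7.329968854659515
  boss 122 [ 496.1 -170.6  170.1] [ 522.5 -134.3  195.2] rod x y [ 512.  -158.9  101.4]
p6 top 0
scene [[339.3 149. ]
 [359.3 150.8]
 [360.  150.1]
 [360.8 149.4]]
top [[375.6 222.7]
 [375.  244.7]
 [377.2 244.7]
 [379.4 244.7]]
```

View pics/peg.png

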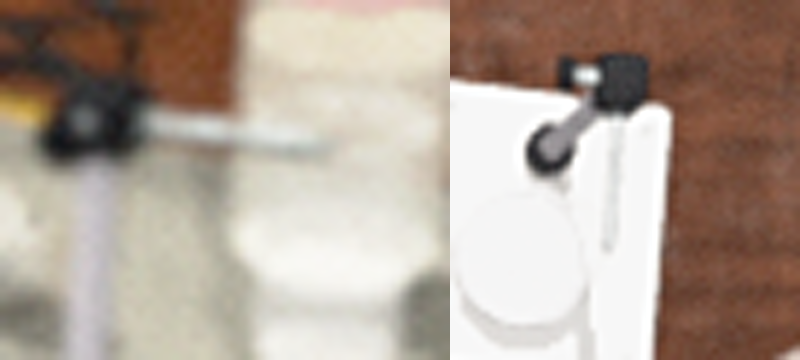

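```bash
python3 -c "
from h import *
mv((427.7,100.2,243.5,169.2),(375,-40,243.5,9.2))
mv((375,-40,243.5,9.2),(385,-146.7,181,-7))"
```

```text
row 0.0255 -0.1476 -0.0 160.0 rows>= 18.6
row -0.0072 0.1069 0.0625 16.2 rows>= 2.5
```

>>> jog_arm(
  targets=[-1, 0.025, 0, 0, 8, -1, 0.0255, -0.02, 0, 16, -1, 0.0255, -0.04, 0, 24, -1, 0.0255, -0.06, 0, 32, -1, 0.0255, -0.08, 0, 40, -1, 0.0255, -0.1, 0, 48, -1, 0.0255, -0.12, 0, 56, -1, 0.0255, -0.14, 0, 64, -1, 0.0255, -0.1476, 0, 72, -1, 0.0255, -0.1476, 0, 80, -1, 0.0255, -0.1476, 0, 88, -1, 0.0255, -0.1476, 0, 96, -1, 0.0255, -0.1476, 0, 104, -1, 0.0255, -0.1476, 0, 112, -1, 0.0255, -0.1476, 0, 120, -1, 0.0255, -0.1476, 0, 128, -1, 0.0255, -0.1476, 0, 136, -1, 0.0255, -0.1476, 0, 144, -1, 0.0255, -0.1476, 0, 152, -1, 0.0255, -0.1476, 0, 160],
  squeeze=35,
)

```text
t: 19.45
tool_pos: [375.0, -40.0, 243.9]
tcp_rot: [3.142, -0.0, 0.155]
contact_force: [0.6, 0.0, -1.7]
finger_gap: 22.4
```

>>> jog_arm(
  targets=[-1, 0, 0.03, 0.02, 6, -1, -0.004, 0.06, 0.04, 12, -1, -0.0072, 0.09, 0.055, 16.2, -1, -0.0072, 0.1069, 0.0625, 16.2, -1, -0.0072, 0.1069, 0.0625, 16.2, -1, -0.0072, 0.1069, 0.0625, 16.2, -1, -0.0072, 0.1069, 0.0625, 16.2],
)

```text
t: 20.15
tool_pos: [385.2, -146.1, 181.8]
tcp_rot: [-3.141, -0.001, -0.121]
contact_force: [-0.3, -0.6, -1.2]
finger_gap: 22.0
```

```bash
sed -e 's/-np.pi;/;/' tilt.py > tilt2.py; python3 tilt2.py p10; python3 - <<'E'
from h import *
import pickle
f=pickle.load(open("p10.pkl","rb"));T=vision.grab_frame("top");pickle.dump(T,open("p10t.pkl","wb"))
u,v=proj(f,[430,-150,185])[0].astype(int);a,b=proj(T,[430,-150,185])[0].astype(int)
A=f["image"][v-50:v+50,u-60:u+60];B=T["image"][b-50:b+50,a-45:a+45]
cv2.imwrite("pics/p10.png",cv2.resize(np.hstack([A,B]),None,fx=3.8,fy=3.8,interpolation=cv2.INTER_CUBIC)[:,:,::-1])
E
```

```text
20.2 [ 385.2 -146.   181.9] -6.927105439460578 22.21837425271356
copper 354 tilt deg 30.178720799450424 x at z-20 -6.6506020798888645 y [-20.4  29. ] z [-93.5 -26.1]
-20 16 x [-13.6 -11.1 -10.1  -4. ] y [-6.4 14. ]
-15 10 x [-11.5  -9.7  -9.4  -0.4] y [-13.4  14.2]
-10 11 x [-11.2 -10.8 -10.5  -9.6] y [-14.7  11.2]
-5 12 x [-11.6 -10.6  -9.6  -6.9] y [-12.2  12. ]
0 14 x [-11.9 -10.6  -8.5   6.8] y [-15.4  14.6]
5 16 x [-11.5 -10.   -6.9  16.2] y [-15.4  12.7]
10 18 x [-12.7 -10.2  -4.9  20.7] y [-12.2  15.7]
15 12 x [-11.5 -10.6  -7.3  20. ] y [-15.1  15.4]
20 11 x [-11.6  -9.5  -6.8  -2.5] y [-15.    8.2]
25 9 x [-12.5  -9.3  -8.    5. ] y [-15.8   9. ]
30 11 x [-13.  -12.3  -9.1   3.3] y [-15.    8.4]
35 4 x [-12.8 -12.4 -12.   -8.9] y [-13.7 -10.9]
40 9 x [-13.2 -12.4 -12.2   5.5] y [-15.   12.9]
45 6 x [-16.9 -15.1 -11.8   4.2] y [-12.5  11.1]
```

View pics/p10.png

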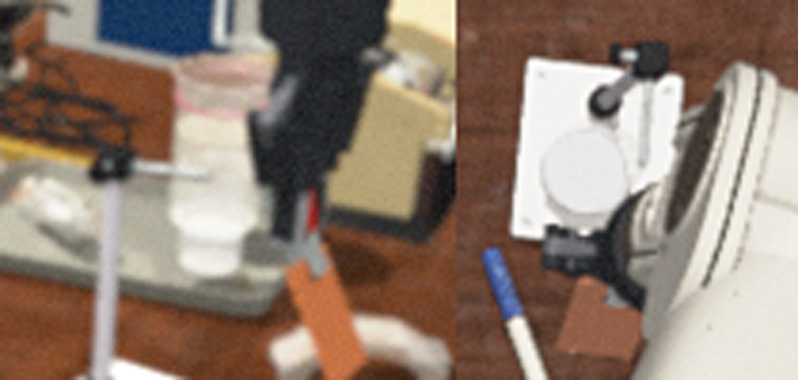

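```bash
python3 - <<'E'
from h import *
import pickle
f=vision.grab_frame("scene");T=vision.grab_frame("top")
a=np.radians(-7);t=np.array([385.1,-146.3,181.5])
eye=t+[18.1*np.cos(a),18.1*np.sin(a),15.6]
print("pred eye",eye,"scene",proj(f,eye),"top",proj(T,eye),"tip pred",proj(f,[446,-154.2,193]),proj(T,[446,-154.2,193]))
for c in("scene","top"):
  for n in("clip_eye","clip","copper_plate_top","peg_tip","clip_stop"):
    print(c,n,[(round(r["conf"],2),np.round(r["position"],1).tolist()) for r in finder.landmark_of(c,n)][:3])
P=cloud(f);K=proj(f,eye)[0].astype(int)
d=P-t;c,s=np.cos(a),np.sin(a);Lx=d[...,0]*c+d[...,1]*s;Ly=-d[...,0]*s+d[...,1]*c;Lz=d[...,2]
g=(abs(Ly)<17)&(Lx>8)&(Lx<40)&(Lz>-5)&(Lz<45)
for z0 in range(-4,44,3):
    k=g&(Lz>=z0)&(Lz<z0+3)
    if k.any(): print(z0,k.sum(),"x",np.percentile(Lx[k],[0,50,100]),"y",np.percentile(Ly[k],[0,100]),f["image"][k].mean(0))
A=f["image"][K[1]-35:K[1]+35,K[0]-55:K[0]+35];cv2.imwrite("pics/p11.png",cv2.resize(A,None,fx=8,fy=8,interpolation=cv2.INTER_CUBIC)[:,:,::-1]);print(K)
E
```

```text
pred eye [ 403.1 -148.5  197.1] scene [[377.9 153.5]] top [[374.7 264.9]] tip pred [[361.2 150.8]] [[376.1 246.4]]
scene clip_eye [(0.77, [342.2, 324.5]), (0.56, [375.6, 154.7])]
scene clip [(0.67, [383.8, 168.3])]
scene copper_plate_top [(0.83, [385.1, 171.5])]
scene peg_tip [(0.7, [357.6, 153.9])]
scene clip_stop [(0.82, [318.2, 326.7]), (0.52, [385.3, 171.4])]
top clip_eye [(0.61, [222.4, 303.0])]
top clip [(0.53, [216.5, 294.7])]
top copper_plate_top [(0.81, [367.7, 275.6])]
top peg_tip [(0.86, [381.9, 246.5])]
top clip_stop [(0.63, [213.9, 288.4])]
2 1 x [10.8 10.8 10.8] y [16.7 16.7] [94. 98. 93.]
5 3 x [14.6 15.  15.2] y [ 9.7 14.1] [127.  128.  123.7]
8 5 x [13.1 16.5 19.5] y [ 6.7 13.9] [131.8 133.8 130.2]
11 2 x [16.4 16.7 16.9] y [11.9 12.4] [127. 132. 126.]
14 4 x [17.5 19.4 21.5] y [ 9.3 16.2] [138.8 140.  133. ]
17 1 x [20.8 20.8 20.8] y [15.6 15.6] [131. 127. 123.]
[377 153]
```

View pics/p11.png

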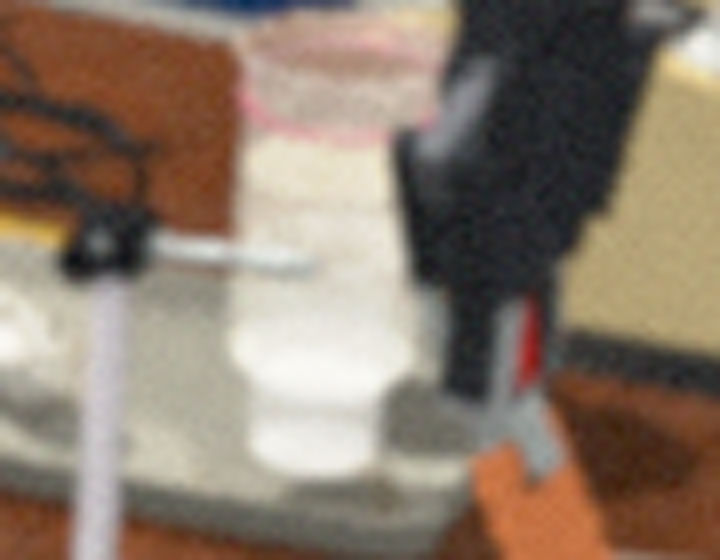

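The peg tip sits at crop (310,262), image pixel (360.7,150.7). I predicted (361.2,150.8), so the peg is where measured. The clip's back shows left of the finger, and the eye itself is hidden behind the knuckle. I'll check how far home the plate is from the earlier unobstructed frames, which fixes the eye height.

```bash
python3 - <<'E'
from h import *
import pickle
F=pickle.load(open("p6.pkl","rb"));a=np.radians(-10.8);c,s=np.cos(a),np.sin(a)
for n,f in F.items():
    P=cloud(f).reshape(-1,3);P=P[~np.isnan(P[:,0])];d=P[:,:2]-[475.7,90];L=np.c_[d@[c,s],d@[-s,c],P[:,2]]
    al=-.5*L[:,0]+.866*(L[:,2]-92);no=.866*L[:,0]+.5*(L[:,2]-92)
    k=(abs(L[:,1]-1)<13)&(abs(no)<14)&(al>20)&(al<75);e=np.sort(al[k])[-8:];print(n,"clip top along plate",e,"no",np.median(no[k&(al>45)]))
    k=(abs(no)<8)&(abs(L[:,1])<27)&(abs(L[:,1]-1)>15)&(al>-15)&(al<12);print("  plate top along",np.sort(al[k])[-8:],"no",np.median(no[k]))
f=F["scene"];f0=pickle.load(open("f0.pkl","rb"))["scene"]
E
```

```text
scene clip top along plate [56.6 56.7 56.8 57.  57.3 57.3 57.4 57.5] no -7.508188764308372
  plate top along [-6.1 -5.2 -5.2 -2.1 -0.6 -0.4 -0.2 -0. ] no -2.282509257804354
top clip top along plate [58.7 59.7 59.8 60.2 60.3 60.9 61.7 61.7] no -5.216079361259725
  plate top along [-2.5 -2.4 -2.3 -2.1 -1.  -0.3  2.1  3.5] no 0.01641825869067759
```

```bash
python3 - <<'E'
from h import *
import pickle
T=pickle.load(open("p10t.pkl","rb"));S=pickle.load(open("p10.pkl","rb"));a=np.radians(-7);c,s=np.cos(a),np.sin(a);t=np.array([385.1,-146.3,181.5])
for n,f in(("top",T),("scene",S)):
    P=cloud(f);h=cv2.cvtColor(f["image"],cv2.COLOR_RGB2HSV).astype(int);d=P-t
    Lx=d[...,0]*c+d[...,1]*s;Ly=-d[...,0]*s+d[...,1]*c;Lz=d[...,2]
    m=(abs(Ly)<45)&(abs(Lx)<75)&(Lz>-125)&(Lz<-14)&(h[...,0]<18)&(h[...,1]>90)
    print(n,m.sum())
    for z0 in range(-96,-20,8):
        k=m&(Lz>=z0)&(Lz<z0+8)
        if k.sum()>3: print(z0,k.sum(),"y",np.percentile(Ly[k],[0,5,95,100]),"x",np.median(Lx[k]))
# peg rows in top: bright/dark profile in current image (vs white base)
g=cv2.cvtColor(T["image"],cv2.COLOR_RGB2GRAY).astype(int)
for r in range(224,250,3): print(r,g[r,368:392])
D=cloud(T)
for r in range(224,250,4): 
    k=np.argwhere((D[r,365:395,2]>175)&(D[r,365:395,2]<210)).ravel()+365; print(r,k,D[r,k].mean(0) if len(k) else "")
E
```

```text
top 317
-96 25 y [-20.7 -19.8  24.1  26.8] x -47.488130151834
-88 38 y [-21.2 -19.   21.4  27.6] x -44.9415912362485
-80 47 y [-22.  -20.6  26.2  26.7] x -40.41359516589095
-72 41 y [-22.7 -18.   23.8  26.3] x -35.431616718466024
-64 45 y [-20.6 -17.4  22.8  27.5] x -31.10537700341532
-56 38 y [-20.  -18.7  26.   27.2] x -26.8922433118075
-48 39 y [-15.1 -11.1  25.5  26.3] x -22.996469145816366
-40 19 y [ 6.6  7.8 25.2 25.6] x -17.267175258458202
-32 18 y [ 7.6  8.9 26.5 26.8] x -12.96013619106366
-24 7 y [13.6 14.9 25.  25.8] x -10.196490369655944
scene 371
-96 30 y [-20.2 -15.7  27.7  29.9] x -47.843670873589645
-88 46 y [-18.7 -17.2  28.1  32.2] x -44.05068148195177
-80 45 y [-17.1 -14.9  28.3  29.8] x -39.2167814647108
-72 50 y [-21.3 -17.8  27.1  29.8] x -34.35431768132793
-64 42 y [-22.5 -18.7  26.2  29.2] x -29.852310350627413
-56 48 y [-21.9 -17.9  27.8  29.1] x -25.314514467583244
-48 46 y [-22.2 -18.8  27.3  30.1] x -20.667607323844614
-40 37 y [-23.  -20.   27.4  28.3] x -16.841037251933543
-32 26 y [-23.3 -13.6  27.9  28.1] x -10.97035592687466
224 [239 216 154 127 122 12
[... 460 characters left out ...]
7
 132 107 138 156 119  78]
239 [220 216 215 230 235 233 234 241 217 207 209 238 245 242 243 245 236 173
 129 123 119  93  65  54]
242 [232 235 226 223 236 238 234 235 210 206 197 235 244 243 243 245 251 208
 138 128  88  56  60  57]
245 [234 235 234 232 217 233 237 221 184 190 215 238 243 243 243 246 237 185
 137  93  57  66  60  52]
248 [233 233 232 234 222 232 237 236 233 241 243 244 243 244 242 231 183 142
  92  60  55  60  55  52]
224 [376 377 378 379 380 381] [ 499.3 -163.   188.6]
228 [377 378 379] [ 489.7 -161.2  189.6]
232 [377 378] [ 480.1 -159.4  190.6]
236 [376 377 378] [ 470.6 -157.6  191.8]
240 [376 377 378] [ 461.2 -157.2  191.9]
244 [376 377 378] [ 451.3 -156.   196. ]
248 []
```

```bash
python3 -c "
from h import *
c=(385,-146.7,181,-7)
for t in((406,-151.8,180,-7),(430,-154.9,176.6,-7),(440,-156.2,175.2,-7),(452,-157.8,173.6,-7)): mv(c,t)"
```

```text
row 0.0215 0.0025 0.001 0 rows>= 0.4
row 0.0457 0.0027 0.0044 0 rows>= 0.9
row 0.0557 0.0027 0.0058 0 rows>= 1.1
row 0.0679 0.0029 0.0074 0 rows>= 1.4
```

>>> jog_arm(
  targets=[-1, 0.01, 0.0015, 0.001, 0, -1, 0.0215, 0.0025, 0.001, 0, -1, 0.027, 0.0025, 0.0018, 0, -1, 0.032, 0.0026, 0.0025, 0, -1, 0.036, 0.0026, 0.003, 0, -1, 0.04, 0.0027, 0.0036, 0, -1, 0.044, 0.0027, 0.0042, 0, -1, 0.044, 0.0027, 0.0042, 0],
  squeeze=35,
)

```text
t: 21.65
tool_pos: [428.8, -154.8, 177.0]
tcp_rot: [3.142, -0.0, -0.122]
contact_force: [-0.6, 0.1, -1.6]
finger_gap: 22.8
```

>>> jog_arm(
  targets=[-1, 0.004, 0, 0.0006, 0, -1, 0.008, 0, 0.0011, 0, -1, 0.012, 0, 0.0016, 0, -1, 0.012, 0, 0.0016, 0],
)

```text
t: 22.05
tool_pos: [440.8, -156.3, 175.5]
tcp_rot: [3.141, -0.0, -0.122]
contact_force: [0.2, -0.2, -1.3]
finger_gap: 22.3
```

```bash
python3 tilt2.py p12
```

```text
22.1 [ 440.5 -156.2  175.4] -6.9936344830466055 22.438314528453166
copper 339 tilt deg 29.982823245149316 x at z-20 -6.640585097705193 y [-19.8  29.7] z [-92.7 -25.9]
-20 21 x [-12.8 -10.7  -8.9   4.2] y [-9.6 15.8]
-15 8 x [-10.8  -9.9  -9.5  -5.9] y [-13.2  13.4]
-10 11 x [-10.9 -10.7  -9.5  -8.1] y [-12.2  14.6]
-5 12 x [-11.  -10.4  -9.9  -7.8] y [-13.6  13.2]
0 10 x [-11.3 -10.9  -9.1  -7. ] y [-12.7  10.4]
5 16 x [-11.7  -9.1  -7.1  31.2] y [-13.3  14.8]
10 35 x [-11.2  -8.1  17.7  42.9] y [-13.1  15.4]
15 14 x [-11.7  -9.4  -5.4  32.2] y [-13.9  12.2]
20 11 x [-11.4 -10.8  -8.3  -2.3] y [-15.8   8.3]
25 11 x [-11.1  -9.3  -7.   -1. ] y [-15.3   4.8]
30 11 x [-12.7 -10.9  -9.   -1. ] y [-15.8 -11.8]
35 7 x [-12.2 -12.  -11.9  -8.3] y [-14.4  15.5]
40 8 x [-12.4 -11.6 -10.6   5.1] y [-14.6  14.7]
45 8 x [-16.5 -13.3 -11.3  -6.6] y [-14.1  -8.7]
```

>>> jog_arm(
  targets=[-1, 0.004, 0, 0.0006, 0, -1, 0.008, 0, 0.0011, 0, -1, 0.012, 0, 0.0017, 0, -1, 0.012, 0, 0.0027, 0, -1, 0.012, 0, 0.0037, 0, -1, 0.012, 0, 0.0047, 0, -1, 0.012, 0, 0.0047, 0],
  squeeze=20,
)

```text
t: 22.8
tool_pos: [453.5, -157.9, 172.5]
tcp_rot: [3.141, -0.004, -0.122]
contact_force: [-0.2, 0.5, 6.1]
finger_gap: 22.6
```

Contact came 3 mm below centre, so the eye's upper rim rests on the peg and it is threaded. Pulling down now pivots the clip straight in the light grip.

>>> jog_arm(
  targets=[-1, 0.001, 0, 0.001, 0, -1, 0.002, 0, 0.002, 0, -1, 0.003, 0, 0.003, 0, -1, 0.003, 0, 0.003, 0],
)

```text
t: 23.2
tool_pos: [456.9, -157.6, 171.0]
tcp_rot: [-3.141, -0.006, -0.121]
contact_force: [-2.0, 5.3, 13.6]
finger_gap: 22.3
```

```bash
python3 tilt2.py p13|head -2
```

```text
23.25 [ 457.1 -157.6  171. ] -6.951064094400132 22.943806530012665
copper 343 tilt deg 28.62959049131397 x at z-20 -6.500651084575097 y [-20.5  29.5] z [-94.6 -26.1]
```

>>> jog_arm(
  targets=[-1, 0.001, -0.001, 0.0015, 0, -1, 0.002, -0.001, 0.003, 0, -1, 0.003, -0.001, 0.004, 0, -1, 0.003, -0.001, 0.004, 0],
)

```text
t: 23.65
tool_pos: [462.4, -157.9, 168.8]
tcp_rot: [3.141, -0.012, -0.121]
contact_force: [0.6, 3.3, 18.7]
finger_gap: 22.4
```

```bash
python3 tilt2.py p14|head -2
```

```text
23.7 [ 462.5 -157.9  168.8] -6.952871589942925 22.4934825233297
copper 334 tilt deg 26.620064197805434 x at z-20 -5.249242708448305 y [-18.9  29.3] z [-95.  -26.9]
```

>>> jog_arm(
  targets=[-1, 0, 0, -0.004, 0, -1, 0.001, 0, -0.0075, 0, -1, 0.005, 0, -0.007, 0, -1, 0.009, 0, -0.0065, 0, -1, 0.013, 0, -0.006, 0, -1, 0.013, 0, -0.006, 0],
)

```text
t: 24.3
tool_pos: [471.8, -159.1, 169.3]
tcp_rot: [-3.141, -0.0, -0.122]
contact_force: [0.9, 0.6, 0.6]
finger_gap: 22.2
```

```bash
python3 tilt2.py p15|head -2
```

```text
24.35 [ 471.6 -159.1  169.3] -6.994620644833833 22.863074316798453
copper 338 tilt deg 28.238378237230346 x at z-20 -5.299325562281367 y [-19.1  29.7] z [-94.8 -26.9]
```

Free again, with no contact. Next, push the clip's top gently against the boss to turn it straight.

>>> jog_arm(
  targets=[-1, 0.002, 0, 0.001, 0, -1, 0.004, 0, 0.0015, 0, -1, 0.006, 0, 0.0025, 0, -1, 0.006, 0, 0.0025, 0],
)

```text
t: 24.75
tool_pos: [475.5, -159.4, 167.9]
tcp_rot: [-3.142, 0.003, -0.122]
contact_force: [-7.5, 2.4, 8.3]
finger_gap: 22.6
```

```bash
python3 tilt2.py p16|head -2
```

```text
24.8 [ 475.5 -159.4  167.9] -7.0049119433838545 22.59434637712309
copper 338 tilt deg 26.966875216386672 x at z-20 -5.873098365855238 y [-18.5  30. ] z [-95.8 -25.3]
```

>>> jog_arm(
  targets=[-1, 0.002, 0, 0.001, 0, -1, 0.004, 0, 0.002, 0, -1, 0.006, 0, 0.003, 0, -1, 0.006, 0, 0.003, 0],
)

```text
t: 25.2
tool_pos: [479.6, -159.9, 164.4]
tcp_rot: [-3.141, 0.007, -0.123]
contact_force: [-11.5, 3.3, 10.1]
finger_gap: 22.6
```

```bash
python3 tilt2.py p17|head -2
```

```text
25.25 [ 479.6 -159.9  164.4] -7.023857250497502 22.624089891466667
copper 314 tilt deg 19.970030219212187 x at z-20 -3.977318435911844 y [-18.7  29.1] z [-99.7 -26.5]
```

>>> jog_arm(
  targets=[-1, 0.002, 0, 0.001, 0, -1, 0.004, 0, 0.002, 0, -1, 0.004, 0, 0.002, 0],
)

```text
t: 25.55
tool_pos: [482.6, -160.2, 162.3]
tcp_rot: [-3.141, 0.009, -0.123]
contact_force: [-13.5, 2.4, 10.8]
finger_gap: 22.4
```

```bash
python3 tilt2.py p18|head -2
```

```text
25.6 [ 482.7 -160.2  162.3] -7.030944614892311 22.25203985406236
copper 300 tilt deg 14.99148010755237 x at z-20 -3.294610595021133 y [-18.1  29.3] z [-101.2  -26.5]
```

>>> jog_arm(
  targets=[-1, 0.001, 0, 0.0005, 0, -1, 0.0025, 0, 0.001, 0, -1, 0.0025, 0, 0.001, 0],
)

```text
t: 25.9
tool_pos: [484.1, -160.4, 161.6]
tcp_rot: [-3.142, 0.01, -0.123]
contact_force: [-15.3, 2.8, 14.7]
finger_gap: 22.5
```

```bash
python3 tilt2.py p19|head -2
```

```text
25.95 [ 484.1 -160.4  161.6] -7.039212296531086 22.33722724935268
copper 288 tilt deg 13.330599106257592 x at z-20 -2.704609323474507 y [-17.8  29.3] z [-101.1  -26.9]
```

>>> jog_arm(
  targets=[-1, -0.007, 0, -0.0045, 0, -1, -0.0125, 0, -0.0053, 0, -1, -0.018, 0, -0.006, 0, -1, -0.0235, 0, -0.0068, 0, -1, -0.029, 0, -0.0075, 0, -1, -0.0345, 0, -0.0084, 0, -1, -0.0345, 0, -0.0084, 0],
)

```text
t: 26.65
tool_pos: [454.5, -156.9, 169.8]
tcp_rot: [-3.142, 0.0, -0.122]
contact_force: [-0.5, 0.2, -1.6]
finger_gap: 22.0
```

```bash
python3 tilt2.py p20|head -2
```

```text
26.7 [ 455.  -157.   169.8] -7.004968889387536 22.124718771688222
copper 295 tilt deg 13.840667478281963 x at z-20 -3.1986158330685077 y [-17.9  29.5] z [-101.7  -24.6]
```

>>> jog_arm(
  targets=[-1, 0, 0, 0.0015, 0, -1, 0, 0, 0.003, 0, -1, 0, 0, 0.0035, 0, -1, 0, 0, 0.0035, 0],
)

```text
t: 27.1
tool_pos: [455.4, -157.0, 166.2]
tcp_rot: [-3.142, -0.0, -0.122]
contact_force: [0.6, -0.1, -1.0]
finger_gap: 22.4
```

>>> jog_arm(
  targets=[-1, 0, 0, 0.001, 0, -1, 0, 0, 0.0015, 0, -1, 0, 0, 0.0015, 0],
)

```text
t: 27.4
tool_pos: [455.7, -157.1, 165.7]
tcp_rot: [3.141, -0.002, -0.122]
contact_force: [-1.7, 1.1, 4.4]
finger_gap: 22.2
```

>>> jog_arm(
  targets=[-0.42, 0, 0, 0, 0, -0.4, 0, 0, 0, 0, -0.38, 0, 0, 0, 0, -0.34, 0, 0, 0, 0, -0.3, 0, 0, 0, 0, -0.2, 0, 0, 0, 0, -0.1, 0, 0, 0, 0, -0.1, 0, 0, 0, 0, -0.1, 0, 0, 0, 0, -0.1, 0, 0, 0, 0, -0.1, 0, 0, 0, 0, -0.1, 0, 0, 0, 0],
)

```text
t: 28.6
tool_pos: [455.3, -157.0, 164.7]
tcp_rot: [3.142, -0.0, -0.122]
contact_force: [-0.4, -0.4, -0.1]
finger_gap: 38.2
```

```bash
python3 tilt2.py p21
```

```text
28.65 [ 455.2 -157.   164.7] -7.002628882993028 38.45100766515118
copper 240 tilt deg 8.035734794399556 x at z-20 0.9251805329958267 y [-20.3  29.2] z [-103.   -25.4]
-20 5 x [-3.5 -2.9 -1.8 -0.7] y [-10.8   1.9]
-15 1 x [-2.4 -2.4 -2.4 -2.4] y [-13.2 -13.2]
-10 4 x [-7.5 -7.3 -6.9 -6. ] y [-1.9  7.2]
-5 7 x [-8.4 -7.3 -6.2  1.2] y [-10.    5.9]
0 7 x [-10.2  -8.6  -7.3   3.4] y [-14.7   9. ]
5 9 x [-11.2  -9.7  -8.9   1.7] y [-15.5   8.8]
10 11 x [-9.5 -8.8 -7.6  0.7] y [-15.7   5.4]
15 4 x [-4.6 29.4 42.7 43.6] y [-13.4   4.3]
20 10 x [-7.9  2.8 40.7 44.5] y [-15.4   9.3]
25 7 x [-9.6 -9.  -7.5 -4.1] y [1.5 5.2]
40 2 x [-11.6 -11.  -10.3  -9. ] y [-15.8 -15.6]
45 2 x [-16.7 -14.9 -12.9  -9. ] y [-15.5 -14.5]
```

>>> jog_arm(
  targets=[-0.05, 0, 0, -0.01, 0, -0.05, 0, 0, -0.03, 0, -0.05, 0, 0, -0.06, 0, -0.05, 0, 0, -0.1, 0, -0.05, -0.03, 0, -0.12, 0, -0.05, -0.08, 0, -0.12, 0, -0.05, -0.1, 0, -0.12, 0, -0.05, -0.1, 0, -0.12, 0, -0.05, -0.1, 0, -0.12, 0],
)

```text
t: 29.55
tool_pos: [356.5, -145.1, 285.7]
tcp_rot: [3.141, -0.003, -0.122]
contact_force: [0.9, 0.0, -0.2]
finger_gap: 40.4
```

```bash
cat > fin.py <<'E'
from h import *
a=np.radians(-7);c,s=np.cos(a),np.sin(a)
for n in("scene","top","scene"):
    f=vision.grab_frame(n)
    P=cloud(f).reshape(-1,3);k=~np.isnan(P[:,0]);P=P[k];h=cv2.cvtColor(f["image"],cv2.COLOR_RGB2HSV).reshape(-1,3).astype(int)[k]
    d=P-[470,-158,0];L=np.c_[d[:,:2]@[c,s],d[:,:2]@[-s,c],d[:,2]]
    m=(abs(L[:,1])<40)&(abs(L[:,0])<60)&(L[:,2]>45)&(L[:,2]<150)&(h[:,0]<18)&(h[:,1]>110);q=L[m]
    if len(q)<20: print(n,len(q));continue
    g=np.polyfit(q[:,2],q[:,0],1);print(n,len(q),"tilt",np.degrees(np.arctan(g[0])),"x@140",np.polyval(g,140),"y",np.percentile(q[:,1],[2,98]),"z",np.percentile(q[:,2],[1,99]))
    e=L[(abs(L[:,1])<14)&(abs(L[:,0])<22)&(L[:,2]>150)&(L[:,2]<225)];print("  clip z max",np.sort(e[:,2])[-4:],"x top",np.median(e[e[:,2]>180][:,0]))
print(status.get_obs()["t"],status.get_obs()["tool_pos"],status.get_obs()["contact_force"])
E
python3 fin.py
```

```text
scene 180 tilt -8.98397541472108 x@140 1.7755439980047143 y [-18.   30.5] z [ 60.8 139.5]
  clip z max [196.9 197.  197.4 197.7] x top -0.6638627619686933
top 16
scene 228 tilt 0.3093617574757352 x@140 -6.523084576617101 y [-19.6  28.3] z [ 59.  138.2]
  clip z max [196.3 197.  197.4 198.9] x top -1.1697442823095874
29.7 [ 357.  -145.1  284.8] [ 0.3 -0.1  0.8]
```

It hangs and is still swinging a little. Waiting for it to settle.

>>> jog_arm(
  targets=[0, 0, 0, 0, 0, 0, 0, 0, 0, 0, 0, 0, 0, 0, 0, 0, 0, 0, 0, 0, 0, 0, 0, 0, 0, 0, 0, 0, 0, 0, 0, 0, 0, 0, 0, 0, 0, 0, 0, 0, 0, 0, 0, 0, 0, 0, 0, 0, 0, 0, 0, 0, 0, 0, 0, 0, 0, 0, 0, 0, 0, 0, 0, 0, 0, 0, 0, 0, 0, 0, 0, 0, 0, 0, 0, 0, 0, 0, 0, 0, 0, 0, 0, 0, 0, 0, 0, 0, 0, 0, 0, 0, 0, 0, 0, 0, 0, 0, 0, 0],
)

```text
t: 31.7
tool_pos: [356.0, -144.8, 284.7]
tcp_rot: [3.142, 0.0, -0.122]
contact_force: [-0.2, -0.0, -0.4]
finger_gap: 42.9
```

>>> jog_arm(
  targets=[0, 0, 0, 0, 0, 0, 0, 0, 0, 0, 0, 0, 0, 0, 0, 0, 0, 0, 0, 0, 0, 0, 0, 0, 0, 0, 0, 0, 0, 0, 0, 0, 0, 0, 0, 0, 0, 0, 0, 0, 0, 0, 0, 0, 0, 0, 0, 0, 0, 0, 0, 0, 0, 0, 0, 0, 0, 0, 0, 0, 0, 0, 0, 0, 0, 0, 0, 0, 0, 0, 0, 0, 0, 0, 0, 0, 0, 0, 0, 0, 0, 0, 0, 0, 0, 0, 0, 0, 0, 0, 0, 0, 0, 0, 0, 0, 0, 0, 0, 0],
)

```text
t: 33.7
tool_pos: [356.0, -144.8, 284.7]
tcp_rot: [-3.142, 0.0, -0.122]
contact_force: [-0.2, -0.3, 0.2]
finger_gap: 42.6
```

```bash
python3 fin.py; python3 fin.py
```

```text
scene 218 tilt -2.600225927534662 x@140 -3.172678100250955 y [-20.4  28.3] z [ 58.7 138.2]
  clip z max [196.6 197.1 197.3 197.4] x top -1.5316100771432395
top 15
scene 218 tilt -2.6839313695946543 x@140 -3.17734295002937 y [-19.3  28.9] z [ 58.7 137.8]
  clip z max [196.3 196.5 196.6 197.2] x top -1.325408548906347
33.85 [ 356.  -144.8  284.7] [-0.4  0.8  0.1]
scene 220 tilt -2.5154469477617862 x@140 -3.123177878819151 y [-19.8  29. ] z [ 59.2 138.9]
  clip z max [197.5 197.5 197.7 197.7] x top -1.2147780684598142
top 18
scene 219 tilt -2.779808659518781 x@140 -3.418601314876226 y [-19.7  28.4] z [ 59.8 139.2]
  clip z max [196.2 196.6 196.7 197.5] x top -1.156496710410896
34.0 [ 356.  -144.8  284.7] [ 0.2 -0.   0.3]
```

```bash
python3 -c "
from rig import order
print(order.finish_job())"
```

```text
the job is handed in; nothing more can be done
None
```

The copper plate now hangs by the clip's eye on the peg of the drying stand, and I handed the job in at about t = 34 s. The hand-in gave no verdict.

**What I did:**
1. I squeezed the clip off the rail and let it close on the middle of the copper plate's top edge. It was fully home: the clip top measured 57.5–58 mm above the plate edge, where 58 mm is ideal.
2. I let go and took the clip again by its folded sides. I then drew the plate out along its grooves and turned it half round.
3. I threaded the eye over the peg, pushed the clip's top lightly against the boss (about 15 N) to straighten it, and released it.

**Last checks:**
- **Hanging:** the plate is at rest, about 2.6° from upright in the swing plane. The eye is at about 187 mm height and about 20 mm on the robot's side of the stand's origin. The robot is well clear, with no contact force.
- **Sideways on the clip:** the plate sits about 1 mm off the clip's middle.

**What failed or disagreed:**
- The two cameras differ by 2–3 mm in y, so I used matched offsets between them. While lowering the eye onto the peg I met a small side force, at most 5 N.
- Easing the grip to 20 N did not let the plate swing straight by itself, so I used the boss for that.
- I did not check the final state with a picture, because the viewing limit was used up. The top camera saw too little of the plate at the end to confirm it, so the final figures come from the scene camera's depth alone.
- I did not measure sideways roll, the lever angle or the clamp force directly. I also did not re-check the steel plates, the dish and the other things for movement.

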